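# Pre-press the plaque blanks

### The job

Pre-press the plaque blanks to drive out their moisture: lay every blank from the mat flat and side by side on the press bed, centred beneath where the pressure bar comes down, and swing the clamp over and down onto them. With the clamp shut, turn the heat dial clockwise all the way to its end stop, leave it there for three seconds, then turn it anticlockwise all the way to off. Then swing the clamp fully back to its open stop and set all the blanks flat on the wire cooling rack, side by side and none stacked, leaving the tumbler, tape and cup lid where they are.

Things in the scene. Friction and masses are not known exactly. Their poses are not given: they have to be found in the camera images.
- blank0: plaque blank: brown fibreboard with a white face, 90 mm long, 44 mm wide, 20 mm thick, one short end square, the other a half-round arch; about 0.11 kg, flat on the silicone mat at the start. Origin: centre of the underside (middle of length and width); x along its length towards the arched end, z up through the white face. May be absent.
- blank1: plaque blank: brown fibreboard with a white face, 90 mm long, 44 mm wide, 20 mm thick, one short end square, the other a half-round arch; about 0.11 kg, flat on the silicone mat at the start. Origin: centre of the underside (middle of length and width); x along its length towards the arched end, z up through the white face. May be absent.
- blank2: plaque blank: brown fibreboard with a white face, 90 mm long, 44 mm wide, 20 mm thick, one short end square, the other a half-round arch; about 0.11 kg, flat on the silicone mat at the start. Origin: centre of the underside (middle of length and width); x along its length towards the arched end, z up through the white face. May be absent.
- blank0_mid (a point): centre of that blank, 10 mm above its origin, midway through its thickness
- blank1_mid (a point): centre of that blank, 10 mm above its origin, midway through its thickness
- blank2_mid (a point): centre of that blank, 10 mm above its origin, midway through its thickness
- press: the fixed teal flat press. Origin: on the table under the middle of its bed, a flat dark pad without rims, 130 (x) by 290 mm (y), top 30 mm above the origin. +x points away from the robot to the hinge brackets (34 x 12 mm at x = 98, y = +-70 mm, 90 mm high), z up. The shut pressure bar lies along y right over the origin, 24 mm wide (x), 222 mm long
- clamp (a joint): swing of the clamp frame, rad: 0 = level, its bar resting on the 20 mm blanks; -0.10 = lower stop, bed empty; 1.57 = upright; 1.85 = open stop, leaning back past upright. Starts open. 0.5 kg, lightly damped: let go well short of upright it falls shut by its weight, beyond upright it falls to the open stop. About 3 N at the handle lifts it
- clamp_handle (a point): middle of the clamp's handle, a round black bar 18 mm thick along press y, free all round over the 94 mm between the frame's two side arms (10 mm thick, 14 mm deep), 200 mm from the hinge axis. At joint 0 it is level with the hinge, 200 mm from it in press -x (towards the robot); at 1.57 it is 200 mm straight above it. Its own y axis is the bar's axis
- clamp_hinge (a point): middle of the clamp's hinge axis (press y axis), fixed on the press at x = 98 mm, z = 78 mm in the press frame
- dial (a joint): turn of the heat dial, rad: 0 = off, its anticlockwise end stop; 2.4 = full heat, its clockwise end stop (clockwise seen from above). Starts between 0.2 and 0.8. Stays where it is left; about 0.03 N m turns it
- dial_grip (a point): on the dial's vertical axis at the height to grip: the middle of an upright bar grip 47 mm long, 14 mm thick; its top is 7 mm above this point, its foot (a disc of radius 25 mm) 23 mm below. x along the bar (white mark towards -x), z up; turns with the dial. The dial sits on a teal box 76 x 76 mm, 50 mm high; this point is 87 mm above the table
- rack: the fixed wire cooling rack, 290 mm (x) by 150 mm (y), a flat steel grid without rims, its top 20 mm above the table. Origin: on the table under its centre; z up. Stands left or right of the press; the mat is on the other side
- mat: the fixed dark grey silicone mat on which the blanks wait, 270 mm (x) by 150 mm (y), 6 mm thick. Origin: centre of its underside
- tumbler: bystander: steel tumbler standing upright, 150 mm high, 74 mm across. Origin: centre of its foot
- tape: bystander: roll of amber tape lying flat, 90 mm across, 25 mm high. Origin: centre of its underside
- cup_lid: bystander: clear cup lid, 92 mm across, 16 mm high. Origin: centre of its underside
Not all that is in view belongs to the job. What is shaped like the blank0 but black or purple is not meant.

How it is judged:
By the outcome, as a careful person would: the job done as asked, in the order asked, and still so for the second after the job is handed in, with the robot touching nothing.
Of blank0, blank1, blank2 only 2 to 3 are there at a start; the rules pass over those that are not, and their reading is None.
At some moment in a run one of blank0, blank1, blank2 may be knocked a few centimetres aside while the robot is not near it.
Once in a run the grip may slacken for a moment while it holds something.
It also fails if it takes over 210 s, if anything falls off the work surface, if the arm or the gripper's body presses on something with over 40 N, if the wrist force passes 120 N, or if a joint passes its speed limit or range.

### The arm

A 6-joint arm with a two-finger parallel gripper is mounted at the origin on the work surface. World frame = base frame: x ahead of the robot, y to its left, z up, the work surface at z = 0. Lengths are in m, angles in rad, forces in N, time in s.
With the tool pointing down it reaches from about 0.35 to 0.775 m from the base axis. Payload 7.3 kg.
Tool frame: the origin (TCP) lies midway between the tips of the shut fingers; the grasp point (between the pads) lies arm.pinch_z behind it (arm.pinch_z is the distance from the TCP to the grasp point, in m); x points along the fingers, y is the direction in which the jaws open and shut, and the axes are right-handed (so a half turn about x gives the same grasp; the last joint's range is limited). The gripper opens to 92 mm and grips with 3 to 60 N. Pads are 19 mm wide; open, the fingers measure 130 mm over their backs; the gripper's body (75 mm by 190 mm) begins 47 mm behind the grasp point.
Start: joints at [1.171, 0.342, 1.524, -0, 1.275, -0.146], TCP at [0.132, 0.508, 0.227] pointing down, gripper open.
Joint ranges: [-2.53, 2.53], [-0.77, 2.02], [0.04, 2.7], [-1, 4.14], [0.28, 2.66], [-3.11, 3.11]. Speed limits (rad/s): [2.57, 2.57, 3.14, 3.14, 3.14, 3.14].

### API

Orientations are given as a rotation vector (axis times angle).
In Python, from rig import state, vision, job_done, arm gives the robot as it stands. The module is installed in compiled form; this text tells all that it offers.
- The arm moves only by the tool play_rows, never from a script. Its argument "series" is a list of rows, each a list of 6 numbers: the shift along the tool's x, y, z in cm, then the turn, a rotation vector about the tool's x, y, z in degrees. A call has 1 to 12 rows; each row is the pose to reach, as a shift and turn from the pose commanded when the call began, along the tool's axes at that moment; what a row does not reach only later rows make up. A row lasts 1/8 s, in which the tool goes at most 62.5 mm and 10.7 degrees, less where a joint would pass 70% of its speed; a pose out of reach is approached as far as the arm can. A call with a gripper value outside its range is refused whole. "claw" is the closure in counts, from 0 (fully open) to 255 (shut), set as the call begins (left out, the last holds). The fingers move at their own pace and stop on an object; "force" is the grip in N (left out, the last holds). Time passes only in rows, so rows that repeat a pose let the fingers close. It gives the time, the measured TCP pose, the force and the opening at its end, in the units of the state.
- state(): the state, without advancing time (a new reading comes with each control period).
- vision.grab_frame(name): name is "scene" or "top"; returns (picture, depth): 384x512x3 uint8, blue, green, red; 384x512 float32, m along the optical axis (not along the pixel's ray), 0 where there is no reading.
- vision.calibration(name): a dict with "fovy" (degrees; the focal length in pixels is half the picture's height over the tangent of half this angle, whatever the lens; pixels are square), "cx", "cy" (the principal point, pixels), "pose" (4x4, takes a point from camera to world coordinates). Camera axes: x right, y up, looking along -z (the intrinsics and any distortion apply to the point x, -y, -z); pixel columns grow to the right and rows downward; lengths in m; the calibration is good to about 2 mm. A picture is of the moment at which its call begins. calibration takes no time and is no camera call.
- job_done(): hands the job in, once; it reports no verdict.
The state is a dict: "t": time; "joint_positions": joint angles; "joint_velocities": joint speeds; "joint_torque": joint torques, N m; "tcp_pos": TCP position; "tool_rot": TCP orientation; "wrist_force": force on the tool from outside, world axes, zero at the start; "wrist_torque": the same for the moment, N m; "width": finger opening in m.
Only numpy, scipy, OpenCV 4.12 (cv2) and the standard library are available. Lean on these libraries where they do the work, as an engineer would, in place of code of your own. Each camera call takes 0.05 s, during which the arm holds its last target.

## Working session

There is one attempt and no reset: what is moved stays moved. The work goes in short steps, Python scripts to look and compute and a tool call to move; the robot and the scene stay as the last step left them, time stands still between calls to the robot, and variables do not carry over. Pictures are saved under pics/ and viewed, and the job is handed in when it is done.

Besides the shell and the picture viewer there is one more tool, called after "Emit:" as name([rows], argument=value, ...), one row to a line, values as JSON. play_rows: Moves the arm, as the interface text tells. Its arguments: {"type":"object","properties":{"series":{"type":"array","items":{"type":"array","items":{"type":"number"}}},"claw":{"type":"number"},"force":{"type":"number"}},"required":["series"]}

```bash
ls; mkdir -p pics
python3 - <<'E'
from rig import state, vision, arm
import cv2, numpy as np
print(state()); print(arm.pinch_z, [a for a in dir(arm) if a[0]!='_'])
for n in("scene","top"):
    p,d=vision.grab_frame(n); cv2.imwrite(f"pics/{n}0.png",p); np.save(f"{n}0.npy",d)
    print(n,vision.calibration(n))
E
```

```text
pics
{'t': 0.0, 'joint_positions': array([ 1.17094961e+00,  3.42768088e-01,  1.52499805e+00, -1.61344148e-05,
        1.27540907e+00, -1.46000749e-01]), 'joint_velocities': array([ 2.43329926e-04, -1.18250890e-03, -2.93220472e-05,  3.06431910e-04,
        6.55285427e-04,  2.07599009e-03]), 'joint_torque': array([ 5.67388270e-04, -4.31236911e+01, -2.44222695e+01,  7.18102790e-02,
        5.57763828e-02, -1.50990586e-04]), 'tcp_pos': array([0.13166773, 0.5078052 , 0.22602804]), 'tool_rot': array([ 0.19807807,  1.56200699, -0.2004839 ]), 'wrist_force': array([ 0.26647997,  0.32107423, -0.37499002]), 'wrist_torque': array([-0.00986225, -0.0204054 , -0.00881229]), 'width': 0.09189891332838947}
0.0188 ['MotionError', 'pinch_z']
scene {'fovy': 43.36665721165626, 'cx': 255.78879751266078, 'cy': 194.8708054299488, 'pose': array([[ 0.07468721, -0.784217  ,  0.61597525,  1.41313208],
       [ 0.9971962 ,  0.06161002, -0.04247277,  0.01930868],
       [-0.00464238,  0.61742035,  0.7866197 ,  1.21105907],
       [ 0.        ,  0.        ,  0.        ,  1.        ]])}
top {'fovy': 51.86123345243562, 'cx': 255.65592694126485, 'cy': 201.17315519771063, 'pose': array([[-0.01490503,  0.99368169, -0.11124094,  0.3573395 ],
       [-0.99951794, -0.0178373 , -0.02541106,  0.05847611],
       [-0.02723474,  0.11080856,  0.99346854,  1.32077384],
       [ 0.        ,  0.        ,  0.        ,  1.        ]])}
```

View pics/scene0.png

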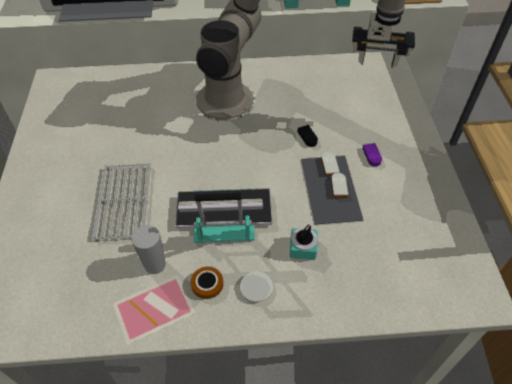

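View pics/top0.png

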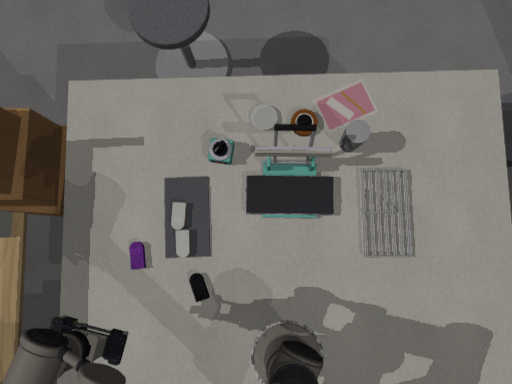

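```bash
cat > h.py <<'E'
import numpy as np, cv2
from rig import state, vision, arm
from scipy.spatial.transform import Rotation as R
C={n:vision.calibration(n) for n in("scene","top")}
def f(n): return 192/np.tan(np.radians(C[n]['fovy']/2))
def ray(n,u,v):
    c=C[n]; d=np.array([(u-c['cx'])/f(n),-(v-c['cy'])/f(n),-1.]); P=c['pose']
    return P[:3,3],P[:3,:3]@d
def plane(n,u,v,z):
    o,d=ray(n,u,v); return o+d*(z-o[2])/d[2]
def deep(n,u,v,dep):
    o,d=ray(n,u,v); return o+d*dep
def proj(n,p):
    c=C[n]; P=c['pose']; q=P[:3,:3].T@(np.asarray(p)-P[:3,3]); return c['cx']+f(n)*q[0]/-q[2], c['cy']-f(n)*q[1]/-q[2]
def cloud(n,d):
    c=C[n]; v,u=np.mgrid[0:384,0:512]; D=np.stack([(u-c['cx'])/f(n),-(v-c['cy'])/f(n),-np.ones_like(u,float)],-1)
    return c['pose'][:3,3]+(D@c['pose'][:3,:3].T)*d[...,None]
def mask_rect(m,n,z,minA=30):
    out=[]
    cs,_=cv2.findContours(m.astype(np.uint8),cv2.RETR_EXTERNAL,cv2.CHAIN_APPROX_NONE)
    for c in cs:
        if cv2.contourArea(c)<minA: continue
        pts=np.array([plane(n,*p[0],z)[:2] for p in c])
        r=cv2.minAreaRect((pts*1000).astype(np.float32)); out.append((c.reshape(-1,2).mean(0).round(1),r))
    return out
def grab(n,tag):
    p,d=vision.grab_frame(n); cv2.imwrite(f"pics/{tag}.png",p); return p,d
def crop(p,u0,v0,u1,v1,s,name): cv2.imwrite(f"pics/{name}.png",cv2.resize(p[v0:v1,u0:u1],None,fx=s,fy=s,interpolation=cv2.INTER_CUBIC))
E
python3 - <<'E'
from h import *
p=cv2.imread('pics/top0.png');d=np.load('top0.npy')
s=cv2.imread('pics/scene0.png');sd=np.load('scene0.npy')
a=cv2.resize(p[130:320,120:320],None,fx=3,fy=3,interpolation=cv2.INTER_CUBIC);cv2.imwrite('pics/c1.png',a)
crop(s,280,100,400,270,3.5,'c2')
crop(p,200,90,430,270,3.4,'c3')
X=cloud('top',d)
for u,v in[(179,215),(182,243),(200,190),(290,195),(400,30),(100,330),(480,100),(130,350),(385,215),(222,150),(295,127),(250,335-40)]:print('top',u,v,X[v,u].round(4))
X=cloud('scene',sd)
for u,v in[(330,163),(340,185),(330,210),(225,225),(300,80),(60,330),(450,310),(40,100)]:print('sc',u,v,X[v,u].round(4))
hsv=cv2.cvtColor(p,cv2.COLOR_BGR2HSV)
for q in[(179,215),(182,243),(200,190),(290,195),(222,150)]:print(q,hsv[q[1],q[0]])
E
```

```text
top 179 215 [0.4611 0.3464 0.023 ]
top 182 243 [0.3687 0.3353 0.0256]
top 200 190 [0.5455 0.279  0.0083]
top 290 195 [ 0.5203 -0.0218  0.0299]
top 400 30 [0.3573 0.0585 1.3208]
top 100 330 [0.1523 0.4796 0.3117]
top 480 100 [ 0.839  -0.6789 -0.0009]
top 130 350 [ 0.0243  0.5095 -0.0014]
top 385 215 [ 0.4499 -0.3312  0.0197]
top 222 150 [0.6678 0.1978 0.0641]
top 295 127 [ 0.6739 -0.0243  0.2791]
top 250 295 [ 0.1954  0.1156 -0.0034]
sc 330 163 [0.3711 0.3366 0.0256]
sc 340 185 [0.469  0.3513 0.0292]
sc 330 210 [0.5471 0.3087 0.0065]
sc 225 225 [ 0.5848 -0.0168  0.0162]
sc 300 80 [-0.0901  0.2997  0.0016]
sc 60 330 [ 0.8746 -0.4591  0.0028]
sc 450 310 [ 0.8962  0.5749 -0.0012]
sc 40 100 [-0.0568 -0.6961 -0.0024]
(179, 215) [ 25  10 149]
(182, 243) [ 30   7 149]
(200, 190) [113  14  71]
(290, 195) [120  13  40]
(222, 150) [135 128  12]
```

View pics/c1.png

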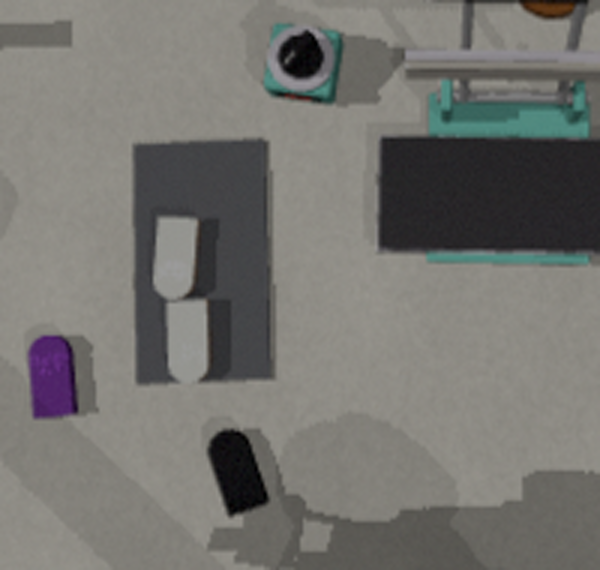

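View pics/c2.png

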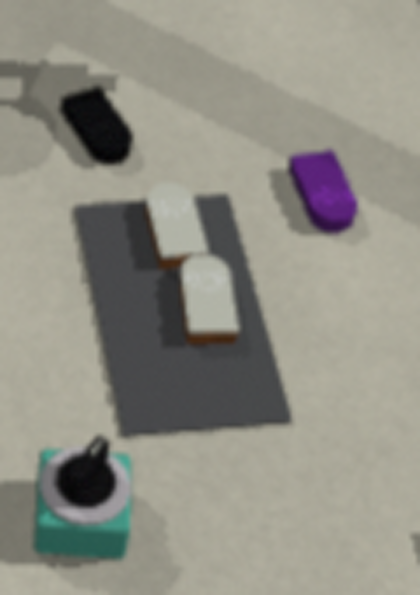

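View pics/c3.png

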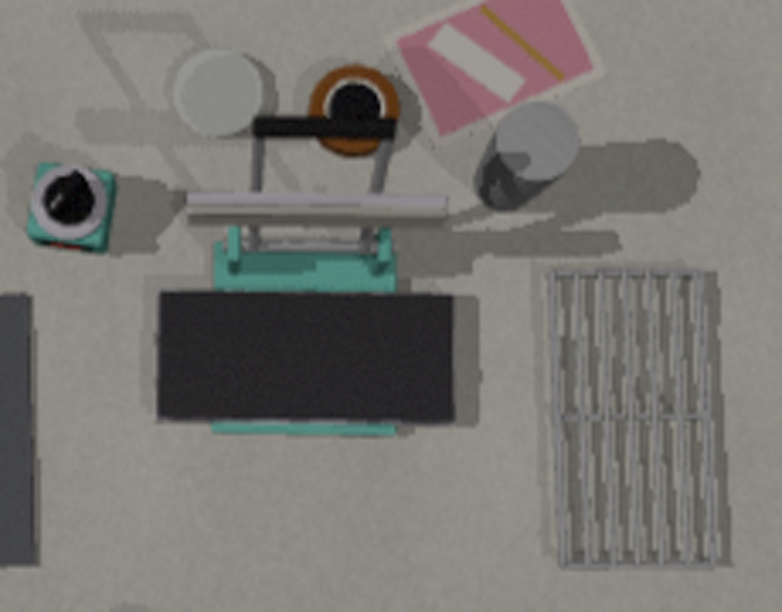

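Run:
```python
from h import *
p=cv2.imread('pics/top0.png');s=cv2.imread('pics/scene0.png')
def sub(n,img,box,z,fn,tag):
    u0,v0,u1,v1=box; m=np.zeros(img.shape[:2],bool); hs=cv2.cvtColor(img,cv2.COLOR_BGR2HSV)
    m[v0:v1,u0:u1]=fn(hs.astype(int))[v0:v1,u0:u1]
    for c,r in mask_rect(m,n,z): print(tag,n,c,np.round(r[0],1),np.round(r[1],1),round(r[2],2))
    return m
for T in(110,120,130):
    sub('top',p,(164,205,195,259),.026,lambda h:h[...,2]>T,f'blank{T}')
m=sub('top',p,(240,172,340,220),.03,lambda h:(h[...,2]<60)&(h[...,1]<60),'bed')
sub('top',p,(160,170,215,262),.006,lambda h:(h[...,2]<105)&(h[...,1]>9),'mat')
sub('scene',s,(315,145,355,202),.026,lambda h:(h[...,2]>140)&(h[...,1]<60),'blank')
sub('scene',s,(170,185,275,232),.03,lambda h:(h[...,2]<60)&(h[...,1]<80),'bed')
X=cloud('top',np.load('top0.npy'))
# dial and clamp from depth
r=X[130:175,195:245].reshape(-1,3); 
for a,b in[(.04,.058),(.055,.075),(.083,.1)]:
    q=r[(r[:,2]>a)&(r[:,2]<b)]; rr=cv2.minAreaRect((q[:,:2]*1000).astype(np.float32)); print('dial',a,len(q),q.mean(0).round(4),rr)
r=X[110:170,240:340].reshape(-1,3); q=r[r[:,2]>.24];print('handle',len(q),q.mean(0).round(4),q.min(0),q.max(0))
r=X[160:262,350:425].reshape(-1,3); q=r[(r[:,2]>.012)&(r[:,2]<.03)&(r[:,0]<.59)];print('rack',cv2.minAreaRect((q[:,:2]*1000).astype(np.float32)))
r=X[172:222,240:340].reshape(-1,3); q=r[(r[:,2]>.022)&(r[:,2]<.04)];print('bed',cv2.minAreaRect((q[:,:2]*1000).astype(np.float32)))
hs=cv2.cvtColor(p,cv2.COLOR_BGR2HSV)
print(hs[150:163,205:238,2])
```

```text
blank110 top [175.7 238.6] [406.8 345.7] [175.8  98.5] 0.63
blank120 top [180.4 235.8] [407.  333.7] [ 78.8 174. ] 89.2
blank130 top [183.1 247. ] [365.1 325.4] [91.9 59. ] 0.43
blank130 top [177.8 215.6] [454.9 350. ] [41.9 80.6] 86.08
bed top [289.7 194.3] [522.3 -20.8] [281.9 122.6] 88.87
mat top [184.3 217.7] [458.  321.7] [269.5 157. ] 1.38
blank scene [339.4 166. ] [394.2 349.9] [131.8 216.8] 81.39
bed scene [220.9 215.3] [558.1 -27.2] [103.   37.2] 88.26
bed scene [186.5 217.1] [ 556.2 -127.5] [68.2 51.6] 85.53
bed scene [234.2 201. ] [520.3 -18.4] [283.6 118.5] 85.5
dial 0.04 310 [0.6671 0.2044 0.0516] ((671.7484741210938, 205.85533142089844), (75.43385314941406, 78.5521011352539), 80.5005874633789)
dial 0.055 227 [0.6685 0.2034 0.0606] ((671.6487426757812, 206.17630004882812), (69.40055847167969, 69.42366027832031), 85.2564468383789)
dial 0.083 71 [0.6718 0.2055 0.0925] ((673.122802734375, 206.21365356445312), (15.1573486328125, 46.475990295410156), 51.285282135009766)
handle 336 [ 0.6403 -0.0147  0.3793] [ 0.3573395  -0.08114644  0.24057081] [0.68569374 0.05847611 1.3207738
[... 1293 characters left out ...]
5 104 103 102]
 [140 141 125 127 131 134 135 136 129 135 139 146 148 147 146 147 146 149
  146 141 134 113 104 115 123  91  67  88 100 103 105 103 103]
 [140 143 141 114 108 111 116 114 119 116 117 129 138 140 139 138 138 135
  129 116 107 115 134 139 121  84  63  90 100 105 104 105 105]
 [140 142 142 129  94  73  65  68  70  89  96  88 109 104 107 107 112  99
   95 107 131 135 134 138 116  76  62  98 105 104 104 107 106]
 [143 142 143 141 125  93  66  39  23  24  55  55  66  53  64  74  88  96
  104 110 113 113 117 124 103  70  64  98 103 105 105 102 105]
 [142 141 143 139 141 123 112  99  90  79 100  85  94  74  54  58  56  57
   44  45  49  67  78  94  78  66  70  98 103 106 102 104 105]]
```

```bash
cat >> h.py <<'E'
def blanks(n,p,d,box,zt,show=None):
    """depth mask of things near zt height within pixel box; split w/ brightness"""
    X=cloud(n,d); u0,v0,u1,v1=box
    m=np.zeros((384,512),np.uint8); m[v0:v1,u0:u1]=((abs(X[...,2]-zt)<.009)&(p.min(2)>110))[v0:v1,u0:u1]
    return m,X
E
python3 - <<'E'
from h import *
p=cv2.imread('pics/top0.png');d=np.load('top0.npy')
m,X=blanks('top',p,d,(160,195,205,262),.026)
for r in range(200,262): print(r,''.join('#' if m[r,c] else '.' for c in range(165,200)))
s=cv2.imread('pics/scene0.png');sd=np.load('scene0.npy')
m,X=blanks('scene',s,sd,(312,145,360,205),.026)
print()
for r in range(145,205): print(r,''.join('#' if m[r,c] else '.' for c in range(312,360)))
m,X=blanks('scene',s,sd,(312,145,360,205),.026)
E
```

```text
200 ...................................
201 ...................................
202 ...................................
203 ........#############..............
204 ........#############..............
205 ........#############..............
206 .......#############...............
207 .......#############...............
208 .......#############...............
209 .......#############...............
210 .......#############...............
211 .......#############...............
212 .......#############...............
213 .......#############...............
214 .......#############...............
215 .......#############...............
216 .......#############...............
217 .......#############...............
218 ......##############...............
219 ......#############................
220 ......#####.#######................
221 ......#############................
222 ......#########.###................
223 ......#############................
224 ......#############................
225 .......############................
226 .......###########.................
227 ........########
[... 3860 characters left out ...]
...........
192 ......................#######.######............
193 ......................##############............
194 .......................#############............
195 ................................................
196 ................................................
197 ................................................
198 ................................................
199 ................................................
200 ................................................
201 ................................................
202 ................................................
203 ................................................
204 ................................................
```

```bash
cat >> h.py <<'E'
def bpose(n,m,z):
    v,u=np.nonzero(m); P=np.array([plane(n,a,b,z)[:2] for a,b in zip(u,v)])
    c=P.mean(0); w,V=np.linalg.eigh(np.cov((P-c).T)); ax=V[:,1]; 
    t=(P-c)@ax; o=(P-c)@V[:,0]
    if (t**3).mean()<0: ax=-ax;t=-t   # long tail toward arch end? (centroid shifted to square end)
    return (c+.0022*ax).round(4), np.degrees(np.arctan2(ax[1],ax[0])).round(1),(np.ptp(t)*1000).round(),(np.ptp(o)*1000).round(),len(u)
E
python3 - <<'E'
from h import *
p=cv2.imread('pics/top0.png');d=np.load('top0.npy')
m,X=blanks('top',p,d,(160,195,205,262),.026)
a=m.copy();a[230:]=0;b=m.copy();b[:230]=0
print(bpose('top',a,.026),bpose('top',b,.026))
s=cv2.imread('pics/scene0.png');sd=np.load('scene0.npy')
m,Xs=blanks('scene',s,sd,(312,145,360,205),.026)
a=m.copy();a[:173]=0;b=m.copy();b[173:]=0
print(bpose('scene',a,.026),bpose('scene',b,.026))
# bed edges top
g=cv2.cvtColor(p,cv2.COLOR_BGR2GRAY)
mb=np.zeros((384,512),np.uint8); mb[172:222,240:340]=((p.max(2)<70)&(abs(X[...,2]-.03)<.012))[172:222,240:340]
v,u=np.nonzero(mb); 
L=[];Rr=[]
for r in range(182,210):
    c=np.nonzero(mb[r])[0]; L.append(plane('top',c.min()-.5,r,.03)[:2]);Rr.append(plane('top',c.max()+.5,r,.03)[:2])
T=[];B=[]
for c in range(252,328):
    q=np.nonzero(mb[:,c])[0]; T.append(plane('top',c,q.min()-.5,.03)[:2]);B.append(plane('top',c,q.max()+.5,.03)[:2])
for nm,e in zip('LRTB',(L,Rr,T,B)):
    e=np.array(e); l=cv2.fitLine(e.astype(np.float32),cv2.DIST_HUBER,0,.001,.001).ravel(); print(nm,np.median(e,0).round(4),np.degrees(np.arctan2(l[1],l[0])).round(2))
# hinge brackets/bar/handle
for nm,lo,hi in(('handle',.26,.33),('bar',.16,.25),('brk',.08,.1)):
  for n,XX,box in(('top',X,(240,115,345,185)),('scene',Xs,(160,170,290,250))):
    u0,v0,u1,v1=box; q=XX[v0:v1,u0:u1].reshape(-1,3); q=q[(q[:,2]>lo)&(q[:,2]<hi)]
    if len(q)>5:
        r=cv2.minAreaRect((q[:,:2]*1000).astype(np.float32)); print(nm,n,len(q),q.mean(0).round(3),np.round(r[0]),np.round(r[1]),round(r[2],1),q[:,2].max())
# rack top
mr=np.zeros((384,512),np.uint8)
E
```

```text
(array([0.4584, 0.35  ]), np.float64(174.9), np.float64(88.0), np.float64(44.0), 327) (array([0.3666, 0.3349]), np.float64(180.0), np.float64(88.0), np.float64(40.0), 335)
(array([0.459 , 0.3505]), np.float64(176.2), np.float64(87.0), np.float64(43.0), 290) (array([0.3664, 0.3357]), np.float64(-177.6), np.float64(92.0), np.float64(44.0), 266)
L [0.5212 0.1215] -1.06
R [ 0.5161 -0.1609] -2.08
T [ 0.5853 -0.0217] 88.87
B [ 0.462  -0.0186] 87.93
handle top 269 [ 0.673 -0.023  0.276] [675. -24.] [114.  19.] 88.7 0.2831407693610859
handle scene 333 [ 0.679 -0.025  0.277] [677. -24.] [111.  19.] 87.5 0.283689845624455
bar top 856 [ 0.632 -0.023  0.189] [643. -24.] [222.  53.] 88.0 0.24952606069322947
bar scene 858 [ 0.639 -0.024  0.188] [649. -24.] [221.  54.] 87.9 0.24877231523633725
brk top 221 [ 0.622 -0.03   0.086] [631. -72.] [ 71. 260.] 14.8 0.0999320305180531
brk scene 263 [ 0.624 -0.028  0.087] [633. -74.] [ 76. 260.] 14.9 0.09970778777766087
```

```bash
cat >> h.py <<'E'
def go(x,y,z,phi,flip=None):
    """phi: world direction (deg) of jaw axis, tool pointing down -> row in tool axes"""
    s=state(); R0=R.from_rotvec(s['tool_rot']); M0=R0.as_matrix()
    cand=[phi,phi+180] if flip is None else [phi+180*flip]
    best=None
    for ph in cand:
        a=np.radians(ph); ya=np.array([np.cos(a),np.sin(a),0]); xa=np.array([0,0,-1.]); M=np.stack([xa,ya,np.cross(xa,ya)],1)
        r=np.degrees((R0.inv()*R.from_matrix(M)).as_rotvec())
        if best is None or np.linalg.norm(r)<np.linalg.norm(best): best=r
    dp=M0.T@(np.array([x,y,z])-s['tcp_pos'])*100
    n=max(np.linalg.norm(dp)/6.25,np.linalg.norm(best)/10.7)
    print('row',[round(float(v),2) for v in np.r_[dp,best]],'rows>=',round(n,1))
def st():
    s=state(); M=R.from_rotvec(s['tool_rot']).as_matrix()
    print('t',round(s['t'],2),'tcp',s['tcp_pos'].round(4),'x',M[:,0].round(3),'jaw deg',np.degrees(np.arctan2(M[1,1],M[0,1])).round(1),'w',round(s['width'],4),'F',s['wrist_force'].round(2),'T',s['wrist_torque'].round(3),'j',s['joint_positions'].round(2))
E
python3 - <<'E'
from h import *
st(); go(.4585,.350,.15,85.5)
E
```

```text
t 0.1 tcp [0.1317 0.5078 0.2261] x [-0.001 -0.001 -1.   ] jaw deg 75.5 w 0.092 F [ 1.02 -0.63  0.72] T [ 0.017 -0.007 -0.026] j [ 1.17  0.34  1.52 -0.    1.28 -0.15]
row [7.61, -7.06, 35.6, -10.04, -0.02, 0.08] rows>= 5.9
```

Emit:
play_rows([
  [7.6, -7.1, 35.6, -10, 0, 0],
  [7.6, -7.1, 35.6, -10, 0, 0],
  [7.6, -7.1, 35.6, -10, 0, 0],
  [7.6, -7.1, 35.6, -10, 0, 0],
  [7.6, -7.1, 35.6, -10, 0, 0],
  [7.6, -7.1, 35.6, -10, 0, 0],
  [7.6, -7.1, 35.6, -10, 0, 0],
  [7.6, -7.1, 35.6, -10, 0, 0],
  [7.6, -7.1, 35.6, -10, 0, 0],
  [7.6, -7.1, 35.6, -10, 0, 0],
], claw=80, force=20)

```text
t: 1.35
tcp_pos: [0.4577, 0.351, 0.1512]
tool_rot: [0.061, 1.569, -0.06]
wrist_force: [-0.4, 0.8, 0.8]
width: 0.0629
```

Run:
```python
from h import *
st(); go(.4585,.350,.010,85.5)
p,d=grab('scene','s1')
m,X=blanks('scene',p,d,(312,145,360,205),.026); print(m.sum())
```

```text
t 1.35 tcp [0.4577 0.351  0.1512] x [ 0.001  0.    -1.   ] jaw deg 85.6 w 0.0629 F [-0.41  0.84  0.78] T [0.049 0.01  0.045] j [ 0.52  0.5   1.49  0.    1.15 -0.97]
row [14.12, -0.1, 0.08, 0.07, 0.03, -0.03] rows>= 2.3
535
```

View pics/s1.png

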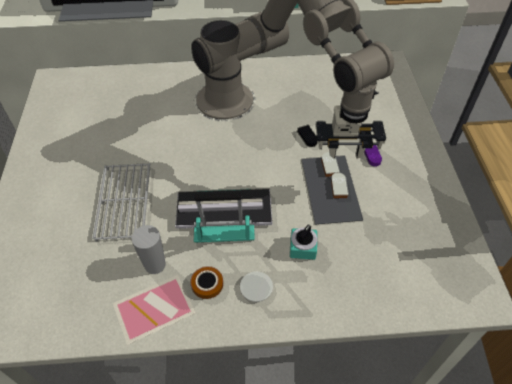

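Emit:
play_rows([
  [5, -0.1, 0.1, 0, 0, 0],
  [10, -0.1, 0.1, 0, 0, 0],
  [13, -0.1, 0.1, 0, 0, 0],
  [14.1, -0.1, 0.1, 0, 0, 0],
  [14.1, -0.1, 0.1, 0, 0, 0],
  [14.1, -0.1, 0.1, 0, 0, 0],
])

```text
t: 2.15
tcp_pos: [0.4603, 0.3497, 0.0113]
tool_rot: [0.063, 1.568, -0.061]
wrist_force: [0.1, 0.4, 0.3]
width: 0.063
```

Emit:
play_rows([
  [0, 0, 0, 0, 0, 0],
  [0, 0, 0, 0, 0, 0],
  [0, 0, 0, 0, 0, 0],
  [0, 0, 0, 0, 0, 0],
  [0, 0, 0, 0, 0, 0],
  [0, 0, 0, 0, 0, 0],
], claw=255, force=25)

```text
t: 2.9
tcp_pos: [0.4598, 0.3492, 0.0104]
tool_rot: [0.063, 1.569, -0.062]
wrist_force: [-1.1, -1.0, 5.5]
width: 0.0437
```

Emit:
play_rows([
  [-5, 0, 0, 0, 0, 0],
  [-10, 0, 0, 0, 0, 0],
  [-14, 0, 0, 0, 0, 0],
  [-14, 0, 0, 0, 0, 0],
  [-14, 0, 0, 0, 0, 0],
])

```text
t: 3.52
tcp_pos: [0.4587, 0.3486, 0.1484]
tool_rot: [0.061, 1.572, -0.063]
wrist_force: [0.7, -0.4, -2.4]
width: 0.0441
```

Run:
```python
from h import *
st(); go(.522,-.0575,.15,88.3)
p,d=grab('scene','s2'); p,d=grab('top','t2')
```

```text
t 3.52 tcp [0.4587 0.3486 0.1484] x [-0.002 -0.001 -1.   ] jaw deg 85.5 w 0.0441 F [ 0.66 -0.4  -2.4 ] T [ 0.025  0.099 -0.008] j [ 0.52  0.51  1.49  0.    1.15 -0.97]
row [-0.12, -39.98, 9.52, -2.84, -0.11, 0.07] rows>= 6.6
```

View pics/s2.png

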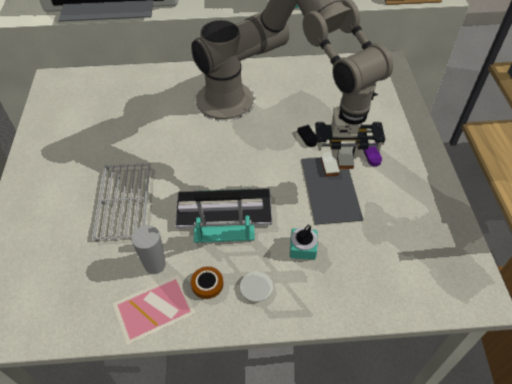

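Emit:
play_rows([
  [0, -40, 9.6, -2.8, 0, 0],
  [0, -40, 9.6, -2.8, 0, 0],
  [0, -40, 9.6, -2.8, 0, 0],
  [0, -40, 9.6, -2.8, 0, 0],
  [0, -40, 9.6, -2.8, 0, 0],
  [0, -40, 9.6, -2.8, 0, 0],
  [0, -40, 9.6, -2.8, 0, 0],
  [0, -40, 9.6, -2.8, 0, 0],
  [0, -40, 9.6, -2.8, 0, 0],
  [0, -40, 9.6, -2.8, 0, 0],
  [0, -40, 9.6, -2.8, 0, 0],
])

```text
t: 5.0
tcp_pos: [0.5234, -0.0563, 0.1496]
tool_rot: [0.023, 1.571, -0.022]
wrist_force: [-0.7, 0.4, -2.0]
width: 0.0437
```

Run:
```python
from h import *
st(); go(.523,-.0575,.037,88.3)
p,d=grab('scene','s3'); crop(p,150,120,300,250,4,'c4')
```

```text
t 5.0 tcp [ 0.5234 -0.0563  0.1496] x [-0.  0. -1.] jaw deg 88.4 w 0.0437 F [-0.67  0.43 -1.99] T [ 0.015 -0.004 -0.014] j [-0.25  0.42  1.63  0.    1.09 -1.79]
row [11.26, -0.12, -0.04, 0.05, -0.01, -0.01] rows>= 1.8
```

View pics/c4.png

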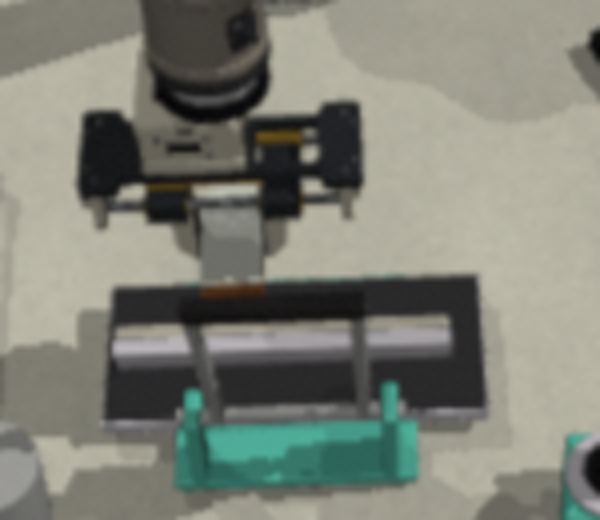

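Emit:
play_rows([
  [5, -0.1, 0, 0, 0, 0],
  [9.5, -0.1, 0, 0, 0, 0],
  [11, -0.1, 0, 0, 0, 0],
  [11.5, -0.1, 0, 0, 0, 0],
  [11.5, -0.1, 0, 0, 0, 0],
  [11.5, -0.1, 0, 0, 0, 0],
])

```text
t: 5.8
tcp_pos: [0.5245, -0.0585, 0.0361]
tool_rot: [0.023, 1.568, -0.024]
wrist_force: [0.7, 0.2, -0.8]
width: 0.0439
```

Emit:
play_rows([
  [0, 0, 0, 0, 0, 0],
  [0, 0, 0, 0, 0, 0],
  [0, 0, 0, 0, 0, 0],
  [0, 0, 0, 0, 0, 0],
], claw=95)

```text
t: 6.3
tcp_pos: [0.5235, -0.0583, 0.0348]
tool_rot: [0.024, 1.571, -0.024]
wrist_force: [0.1, -0.1, 0.8]
width: 0.0576
```

Emit:
play_rows([
  [-4, 0, 0, 0, 0, 0],
  [-10, 0, 0, 0, 0, 0],
  [-13, 0, 0, 0, 0, 0],
  [-13, 0, 0, 0, 0, 0],
])

```text
t: 6.8
tcp_pos: [0.5248, -0.0586, 0.1672]
tool_rot: [0.023, 1.565, -0.025]
wrist_force: [-0.1, 0.6, -0.0]
width: 0.0572
```

Run:
```python
from h import *
st(); go(.367,.3355,.16,90)
p,d=grab('scene','s4'); crop(p,150,120,300,250,4,'c5')
m,X=blanks('scene',p,d,(160,180,290,230),.05); 
n,l,s_,c=cv2.connectedComponentsWithStats(m)
for i in range(1,n):
    if s_[i,4]>40: print(s_[i],bpose('scene',l==i,.05))
m,X=blanks('scene',p,d,(312,145,360,205),.026); print(bpose('scene',m,.026))
```

```text
t 6.8 tcp [ 0.5248 -0.0586  0.1672] x [ 0.005 -0.001 -1.   ] jaw deg 88.3 w 0.0572 F [-0.13  0.59 -0.01] T [ 0.016 -0.008 -0.025] j [-0.26  0.4   1.61  0.    1.13 -1.8 ]
row [0.58, 38.92, -16.97, -1.74, 0.31, 0.07] rows>= 6.8
[203 210  15   6  68] (array([ 0.5599, -0.056 ]), np.float64(90.8), np.float64(42.0), np.float64(17.0), 68)
(array([0.3655, 0.3357]), np.float64(-177.7), np.float64(90.0), np.float64(44.0), 264)
```

View pics/s4.png

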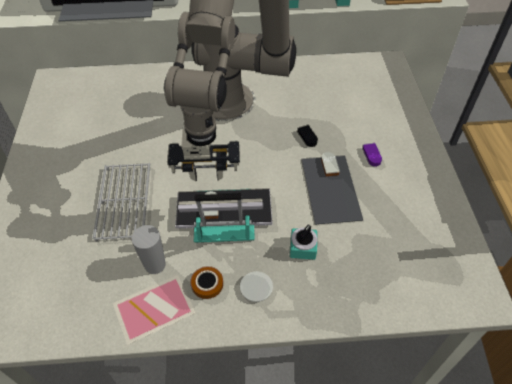

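Emit:
play_rows([
  [0.6, 38.9, -17, -2, 0, 0],
  [0.6, 38.9, -17, -2, 0, 0],
  [0.6, 38.9, -17, -2, 0, 0],
  [0.6, 38.9, -17, -2, 0, 0],
  [0.6, 38.9, -17, -2, 0, 0],
  [0.6, 38.9, -17, -2, 0, 0],
  [0.6, 38.9, -17, -2, 0, 0],
  [0.6, 38.9, -17, -2, 0, 0],
  [0.6, 38.9, -17, -2, 0, 0],
  [0.6, 38.9, -17, -2, 0, 0],
  [0.6, 38.9, -17, -2, 0, 0],
], claw=80)

```text
t: 8.22
tcp_pos: [0.3659, 0.3347, 0.1586]
tool_rot: [-0.002, 1.571, 0.002]
wrist_force: [-0.4, 0.1, -0.2]
width: 0.063
```

Run:
```python
from h import *
st(); go(.367,.3353,.010,90.5)
p,d=grab('top','t5');m,X=blanks('top',p,d,(240,170,345,225),.05)
n,l,s_,c=cv2.connectedComponentsWithStats(m)
for i in range(1,n):
    if s_[i,4]>40: print(s_[i],bpose('top',l==i,.05))
p,d=grab('scene','s5')
m,X=blanks('scene',p,d,(312,145,360,205),.026); print(bpose('scene',m,.026))
```

```text
t 8.22 tcp [0.3659 0.3347 0.1586] x [-0. -0. -1.] jaw deg 90.1 w 0.063 F [-0.37  0.06 -0.23] T [0.016 0.031 0.017] j [ 0.59  0.36  1.7  -0.    1.08 -0.99]
row [14.86, 0.07, 0.11, -0.35, -0.01, 0.01] rows>= 2.4
[295 180  14  27 358] (array([ 0.5236, -0.0581]), np.float64(179.1), np.float64(85.0), np.float64(43.0), 358)
(array([0.3655, 0.3357]), np.float64(-177.8), np.float64(90.0), np.float64(44.0), 261)
```

View pics/t5.png

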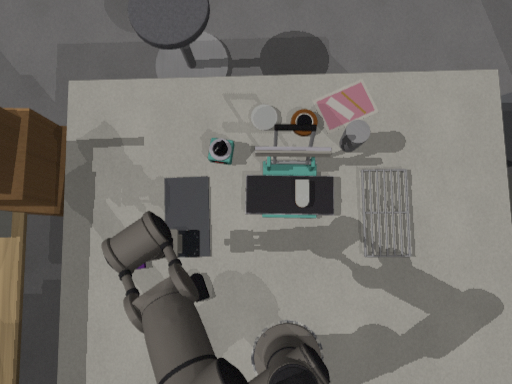

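Emit:
play_rows([
  [5, 0, 0.1, 0, 0, 0],
  [10, 0, 0.1, 0, 0, 0],
  [14, 0, 0.1, 0, 0, 0],
  [14.9, 0, 0.1, 0, 0, 0],
  [14.9, 0, 0.1, 0, 0, 0],
  [14.9, 0, 0.1, 0, 0, 0],
])

```text
t: 9.07
tcp_pos: [0.3675, 0.3363, 0.0113]
tool_rot: [-0.002, 1.568, 0.005]
wrist_force: [-1.7, -0.9, 0.4]
width: 0.0628
```

Emit:
play_rows([
  [0, 0, 0, 0, 0, 0],
  [0, 0, 0, 0, 0, 0],
  [0, 0, 0, 0, 0, 0],
  [0, 0, 0, 0, 0, 0],
  [0, 0, 0, 0, 0, 0],
  [0, 0, 0, 0, 0, 0],
], claw=255, force=25)

```text
t: 9.82
tcp_pos: [0.3667, 0.3359, 0.0104]
tool_rot: [-0.003, 1.57, 0.004]
wrist_force: [0.2, -0.4, 6.4]
width: 0.0441
```

Emit:
play_rows([
  [-5, 0, 0, 0, 0, 0],
  [-10, 0, 0, 0, 0, 0],
  [-15, 0, 0, 0, 0, 0],
  [-15, 0, 0, 0, 0, 0],
  [-15, 0, 0, 0, 0, 0],
])

```text
t: 10.45
tcp_pos: [0.3658, 0.3353, 0.159]
tool_rot: [-0.004, 1.572, 0.003]
wrist_force: [-0.6, -1.0, -1.4]
width: 0.0439
```

Run:
```python
from h import *
st(); go(.5245,.018,.16,88.3)
```

```text
t 10.45 tcp [0.3658 0.3353 0.159 ] x [-0.001 -0.001 -1.   ] jaw deg 90.3 w 0.0439 F [-0.65 -0.96 -1.36] T [ 0.019  0.058 -0.06 ] j [ 0.59  0.36  1.7   0.    1.08 -0.99]
row [-0.1, -31.8, 15.73, 1.96, -0.06, 0.04] rows>= 5.7
```

Emit:
play_rows([
  [0, -31.8, 15.7, 2, 0, 0],
  [0, -31.8, 15.7, 2, 0, 0],
  [0, -31.8, 15.7, 2, 0, 0],
  [0, -31.8, 15.7, 2, 0, 0],
  [0, -31.8, 15.7, 2, 0, 0],
  [0, -31.8, 15.7, 2, 0, 0],
  [0, -31.8, 15.7, 2, 0, 0],
  [0, -31.8, 15.7, 2, 0, 0],
  [0, -31.8, 15.7, 2, 0, 0],
  [0, -31.8, 15.7, 2, 0, 0],
])

```text
t: 11.7
tcp_pos: [0.5244, 0.0194, 0.1596]
tool_rot: [0.023, 1.571, -0.022]
wrist_force: [0.8, -0.2, -2.0]
width: 0.0443
```

Run:
```python
from h import *
st(); go(.524,.018,.0345,88.3)
p,d=grab('scene','s6'); crop(p,150,120,300,250,4,'c6')
```

```text
t 11.7 tcp [0.5244 0.0194 0.1596] x [-0.  0. -1.] jaw deg 88.4 w 0.0443 F [ 0.77 -0.19 -1.99] T [ 0.026 -0.057 -0.024] j [-0.11  0.41  1.63  0.    1.11 -1.65]
row [12.51, -0.15, -0.03, 0.05, -0.02, -0.01] rows>= 2.0
```

View pics/c6.png

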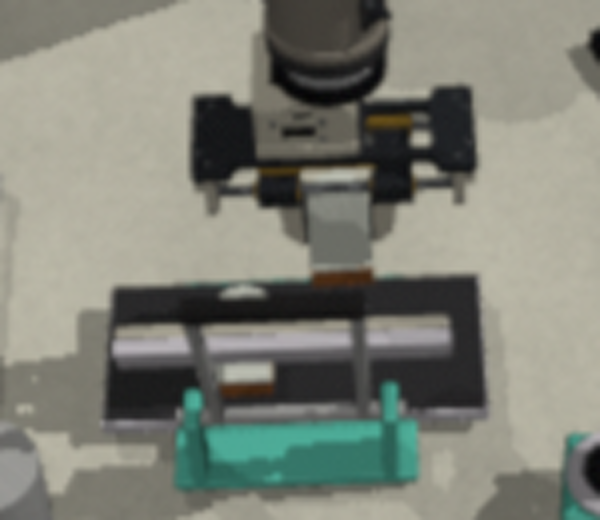

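Emit:
play_rows([
  [5, 0, 0, 0, 0, 0],
  [10, 0, 0, 0, 0, 0],
  [12, 0, 0, 0, 0, 0],
  [12.5, 0, 0, 0, 0, 0],
  [12.5, 0, 0, 0, 0, 0],
  [12.5, 0, 0, 0, 0, 0],
])

```text
t: 12.5
tcp_pos: [0.5255, 0.0186, 0.0355]
tool_rot: [0.024, 1.569, -0.024]
wrist_force: [-0.0, -0.2, -0.6]
width: 0.0438
```

Emit:
play_rows([
  [0, 0, 0, 0, 0, 0],
  [0, 0, 0, 0, 0, 0],
  [0, 0, 0, 0, 0, 0],
  [0, 0, 0, 0, 0, 0],
], claw=95)

```text
t: 13.0
tcp_pos: [0.5249, 0.0184, 0.0348]
tool_rot: [0.024, 1.571, -0.024]
wrist_force: [0.6, 0.8, -1.1]
width: 0.0577
```

Emit:
play_rows([
  [-4, 0, 0, 0, 0, 0],
  [-10, 0, 0, 0, 0, 0],
  [-16, 0, 0, 0, 0, 0],
  [-22, 0, 0, 0, 0, 0],
  [-27, 0, 0, 0, 0, 0],
  [-30, 0, 0, 0, 0, 0],
  [-30, 0, 0, 0, 0, 0],
  [-30, 0, 0, 0, 0, 0],
])

```text
t: 14.0
tcp_pos: [0.5244, 0.0184, 0.3335]
tool_rot: [0.024, 1.573, -0.024]
wrist_force: [-0.1, 0.4, -0.5]
width: 0.0576
```

Run:
```python
from h import *
st(); 
for f_ in(0,1): go(.60,-.024,.35,-1.7,f_)
p,d=grab('scene','s7'); crop(p,150,120,300,250,4,'c7');p,d=grab('top','t7')
```

```text
t 14.0 tcp [0.5244 0.0184 0.3335] x [-0.002  0.    -1.   ] jaw deg 88.3 w 0.0576 F [-0.13  0.38 -0.47] T [0.066 0.011 0.012] j [-0.11  0.28  1.32  0.    1.54 -1.65]
row [-1.66, -4.01, 7.69, 89.96, -0.1, 0.07] rows>= 8.4
row [-1.66, -4.01, 7.69, -90.04, -0.07, -0.1] rows>= 8.4
```

View pics/c7.png

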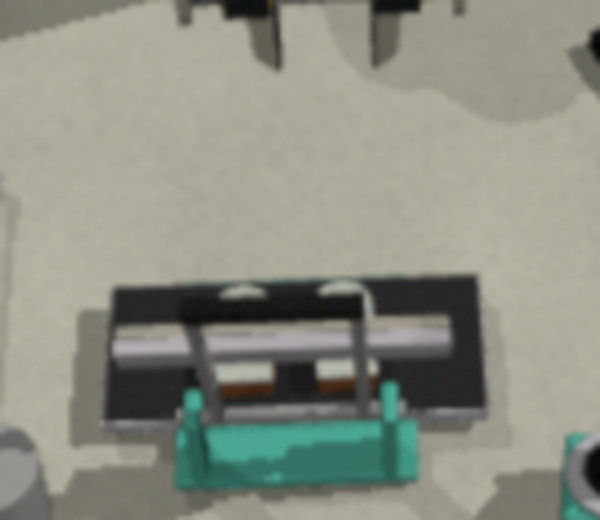

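Emit:
play_rows([
  [-2.5, -4, 7.7, 10, 0, 0],
  [-2.5, -4, 7.7, 20, 0, 0],
  [-2.5, -4, 7.7, 30, 0, 0],
  [-2.5, -4, 7.7, 40, 0, 0],
  [-2.5, -4, 7.7, 50, 0, 0],
  [-2.5, -4, 7.7, 60, 0, 0],
  [-2.5, -4, 7.7, 70, 0, 0],
  [-2.5, -4, 7.7, 80, 0, 0],
  [-2.5, -4, 7.7, 90, 0, 0],
  [-2.5, -4, 7.7, 90, 0, 0],
  [-2.5, -4, 7.7, 90, 0, 0],
], claw=110)

```text
t: 15.48
tcp_pos: [0.6005, -0.0239, 0.359]
tool_rot: [1.229, 1.197, -1.23]
wrist_force: [0.8, 0.2, 0.8]
width: 0.0525
```

Run:
```python
from h import *
st(); go(.676,-.024,.34,-1.7); 
p,d=grab('top','t8');m,X=blanks('top',p,d,(240,170,345,225),.05)
n,l,s_,c=cv2.connectedComponentsWithStats(m)
for i in range(1,n):
    if s_[i,4]>40: print(s_[i],bpose('top',l==i,.05))
```

```text
t 15.47 tcp [ 0.6005 -0.0239  0.359 ] x [-0.001  0.    -1.   ] jaw deg -1.6 w 0.0525 F [0.77 0.18 0.8 ] T [-0.09   0.029 -0.003] j [-0.17  0.44  1.02  0.    1.68 -0.14]
row [1.89, 7.55, -0.2, 0.15, -0.02, 0.07] rows>= 1.2
```

Emit:
play_rows([
  [0, 4, -0.2, 0, 0, 0],
  [1, 7.5, -0.2, 0, 0, 0],
  [1.9, 7.5, -0.2, 0, 0, 0],
  [1.9, 7.5, -0.2, 0, 0, 0],
])

```text
t: 16.02
tcp_pos: [0.6748, -0.0242, 0.3395]
tool_rot: [1.23, 1.197, -1.233]
wrist_force: [-0.8, 0.5, -0.1]
width: 0.0523
```

Run:
```python
from h import *
st(); go(.676,-.024,.251,-1.7); 
p,d=grab('scene','s9');crop(p,150,120,300,250,4,'c9')
p,d=grab('top','t9');crop(p,220,90,360,230,4,'c9t')
```

```text
t 16.02 tcp [ 0.6748 -0.0242  0.3395] x [-0.003  0.    -1.   ] jaw deg -1.7 w 0.0523 F [-0.82  0.53 -0.13] T [-0.139  0.092 -0.049] j [-0.15  0.61  0.79  0.    1.75 -0.12]
row [8.85, 0.14, -0.02, 0.01, -0.02, 0.16] rows>= 1.4
```

View pics/c9.png

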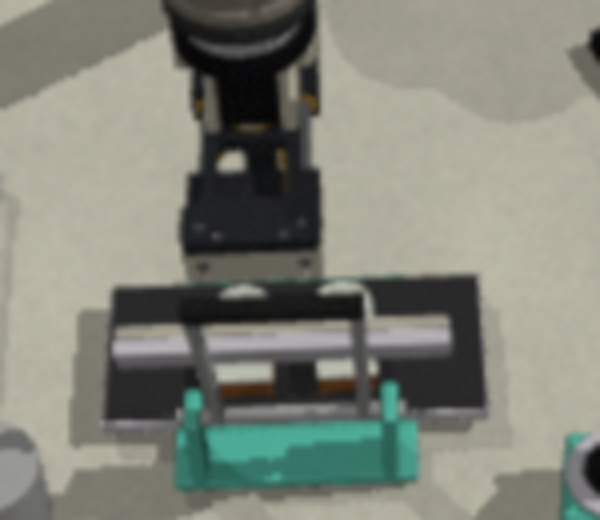

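View pics/c9t.png

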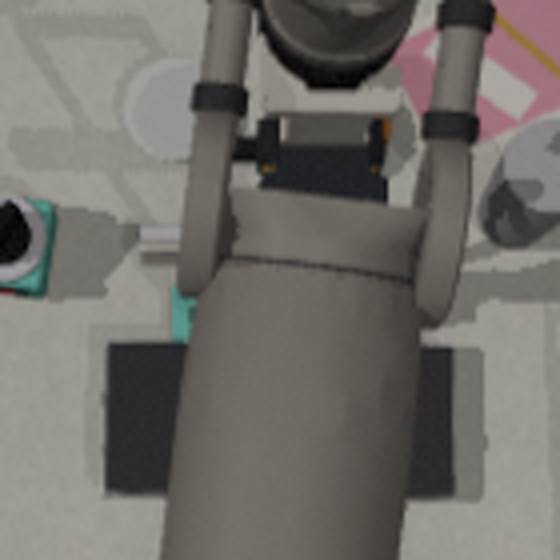

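Emit:
play_rows([
  [4, 0.1, 0, 0, 0, 0],
  [7, 0.1, 0, 0, 0, 0],
  [8.8, 0.1, 0, 0, 0, 0],
  [8.8, 0.1, 0, 0, 0, 0],
  [8.8, 0.1, 0, 0, 0, 0],
])

```text
t: 16.75
tcp_pos: [0.6768, -0.0243, 0.2549]
tool_rot: [1.233, 1.192, -1.229]
wrist_force: [-1.1, -0.1, 0.4]
width: 0.052
```

Emit:
play_rows([
  [0, 0, 0, 0, 0, 0],
  [0, 0, 0, 0, 0, 0],
  [0, 0, 0, 0, 0, 0],
  [0, 0, 0, 0, 0, 0],
  [0, 0, 0, 0, 0, 0],
  [0, 0, 0, 0, 0, 0],
], claw=255, force=12)

```text
t: 17.5
tcp_pos: [0.6761, -0.0242, 0.2527]
tool_rot: [1.231, 1.196, -1.232]
wrist_force: [-4.4, -0.9, 1.1]
width: 0.0176
```

Run:
```python
from h import *
st()
```

```text
t 17.5 tcp [ 0.6761 -0.0242  0.2527] x [-0.001  0.    -1.   ] jaw deg -1.7 w 0.0176 F [-4.39 -0.94  1.14] T [-0.095  0.696 -0.045] j [-0.15  0.62  0.99 -0.    1.53 -0.12]
```

Run:
```python
import numpy as np
def arc(a,b,n):
    for i in range(1,n+1):
        t=a+(b-a)*i/n; print([round(float(-20*(np.sin(t)-np.sin(a))),1),round(float(-20*(np.cos(t)-np.cos(a))),1),0,0,0,0],end=', ')
    print()
arc(1.85,1.13,9);arc(1.13,.45,9);arc(.45,0,8)
```

```text
[-0.4, -1.6, 0, 0, 0, 0], [-0.6, -3.1, 0, 0, 0, 0], [-0.8, -4.7, 0, 0, 0, 0], [-0.8, -6.3, 0, 0, 0, 0], [-0.6, -7.9, 0, 0, 0, 0], [-0.4, -9.5, 0, 0, 0, 0], [0.0, -11.1, 0, 0, 0, 0], [0.5, -12.6, 0, 0, 0, 0], [1.1, -14.0, 0, 0, 0, 0], 
[0.7, -1.3, 0, 0, 0, 0], [1.5, -2.6, 0, 0, 0, 0], [2.4, -3.8, 0, 0, 0, 0], [3.4, -5.0, 0, 0, 0, 0], [4.4, -6.1, 0, 0, 0, 0], [5.6, -7.1, 0, 0, 0, 0], [6.8, -8.0, 0, 0, 0, 0], [8.1, -8.8, 0, 0, 0, 0], [9.4, -9.5, 0, 0, 0, 0], 
[1.0, -0.5, 0, 0, 0, 0], [2.1, -0.9, 0, 0, 0, 0], [3.1, -1.2, 0, 0, 0, 0], [4.2, -1.5, 0, 0, 0, 0], [5.3, -1.7, 0, 0, 0, 0], [6.5, -1.9, 0, 0, 0, 0], [7.6, -2.0, 0, 0, 0, 0], [8.7, -2.0, 0, 0, 0, 0],
```

Emit:
play_rows([
  [-0.4, -1.6, 0, 0, 0, 0],
  [-0.6, -3.1, 0, 0, 0, 0],
  [-0.8, -4.7, 0, 0, 0, 0],
  [-0.8, -6.3, 0, 0, 0, 0],
  [-0.6, -7.9, 0, 0, 0, 0],
  [-0.4, -9.5, 0, 0, 0, 0],
  [0.0, -11.1, 0, 0, 0, 0],
  [0.5, -12.6, 0, 0, 0, 0],
  [1.1, -14.0, 0, 0, 0, 0],
])

```text
t: 18.62
tcp_pos: [0.5368, -0.0196, 0.2418]
tool_rot: [1.233, 1.194, -1.23]
wrist_force: [-0.1, 1.8, -0.4]
width: 0.0175
```

Run:
```python
from h import *
st()
p,d=grab('scene','s10');crop(p,150,120,300,250,4,'c10')
```

```text
t 18.62 tcp [ 0.5368 -0.0196  0.2418] x [ 0.002  0.001 -1.   ] jaw deg -1.7 w 0.0175 F [-0.08  1.77 -0.36] T [ 0.109 -0.145 -0.037] j [-0.18  0.35  1.47  0.    1.32 -0.15]
```

View pics/c10.png

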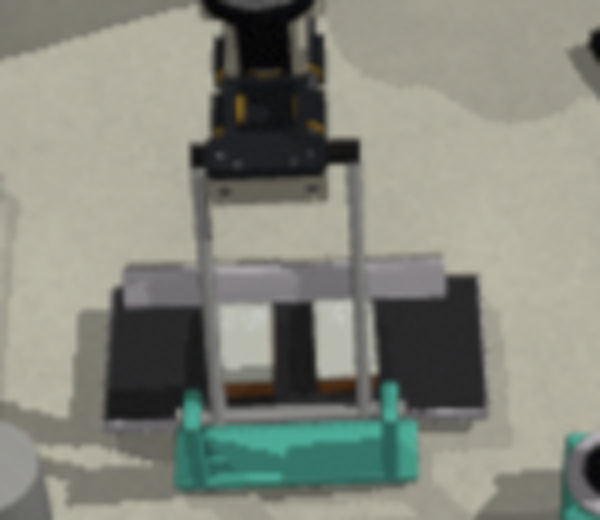

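Emit:
play_rows([
  [0.7, -1.3, 0, 0, 0, 0],
  [1.5, -2.6, 0, 0, 0, 0],
  [2.4, -3.8, 0, 0, 0, 0],
  [3.4, -5.0, 0, 0, 0, 0],
  [4.4, -6.1, 0, 0, 0, 0],
  [5.6, -7.1, 0, 0, 0, 0],
  [6.8, -8.0, 0, 0, 0, 0],
  [8.1, -8.8, 0, 0, 0, 0],
  [9.4, -9.5, 0, 0, 0, 0],
])

```text
t: 19.8
tcp_pos: [0.4418, -0.0168, 0.1474]
tool_rot: [1.232, 1.195, -1.231]
wrist_force: [0.2, 1.9, -0.8]
width: 0.0175
```

Emit:
play_rows([
  [1.0, -0.5, 0, 0, 0, 0],
  [2.1, -0.9, 0, 0, 0, 0],
  [3.1, -1.2, 0, 0, 0, 0],
  [4.2, -1.5, 0, 0, 0, 0],
  [5.3, -1.7, 0, 0, 0, 0],
  [6.5, -1.9, 0, 0, 0, 0],
  [7.6, -2.0, 0, 0, 0, 0],
  [8.7, -2.0, 0, 0, 0, 0],
  [8.7, -2.0, 0, 0, 0, 0],
])

```text
t: 20.92
tcp_pos: [0.4211, -0.0165, 0.0598]
tool_rot: [1.231, 1.197, -1.233]
wrist_force: [-2.5, 0.0, -2.9]
width: 0.0175
```

Run:
```python
from h import *
st()
p,d=grab('scene','s11');crop(p,150,120,300,250,4,'c11')
```

```text
t 20.93 tcp [ 0.4211 -0.0165  0.0598] x [-0.002  0.    -1.   ] jaw deg -1.7 w 0.0175 F [-2.48  0.04 -2.93] T [0.15  0.51  0.023] j [-0.22  0.39  2.01 -0.    0.74 -0.19]
```

View pics/c11.png

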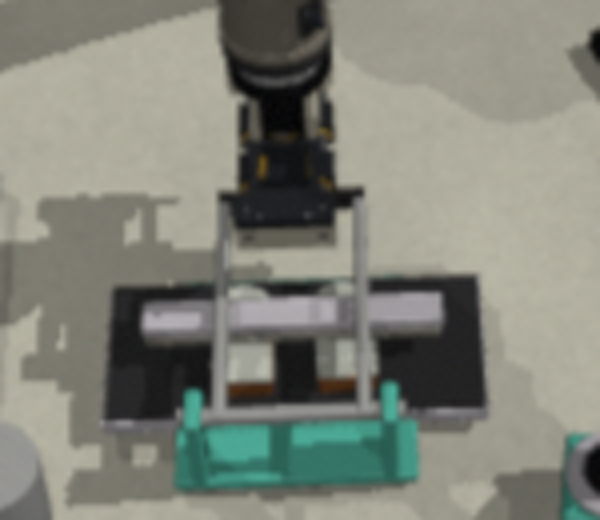

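Emit:
play_rows([
  [0.1, 0, 0, 0, 0, 0],
  [0.1, 0, 0, 0, 0, 0],
  [0.1, 0, 0, 0, 0, 0],
  [0.1, 0, 0, 0, 0, 0],
  [0.1, 0, 0, 0, 0, 0],
], claw=120)

```text
t: 21.6
tcp_pos: [0.4219, -0.0165, 0.0598]
tool_rot: [1.232, 1.194, -1.231]
wrist_force: [-0.6, 0.5, -0.9]
width: 0.0488
```

Emit:
play_rows([
  [-3, 0, 0, 0, 0, 0],
  [-8, 0, 0, 0, 0, 0],
  [-14, 0, 0, 0, 0, 0],
  [-18, 0, 0, 0, 0, 0],
  [-18, 0, 0, 0, 0, 0],
  [-18, 0, 0, 0, 0, 0],
])

```text
t: 22.35
tcp_pos: [0.4212, -0.0164, 0.2389]
tool_rot: [1.231, 1.196, -1.232]
wrist_force: [0.3, -0.1, -0.2]
width: 0.0484
```

Run:
```python
from h import *
st(); s=state()['tcp_pos']
p,d=grab('scene','s12');crop(p,280,215,340,275,8,'c12d')
X=cloud('scene',d)
pt,dt=grab('top','t12');crop(pt,150,120,350,270,4,'c12'); Xt=cloud('top',dt)
for n,p_,XX,box in(('top',pt,Xt,(200,135,240,170)),('scene',p,X,(285,220,325,265))):
    u0,v0,u1,v1=box; q=XX[v0:v1,u0:u1].reshape(-1,3); q=q[(q[:,2]>.08)&(q[:,2]<.11)]
    r=cv2.minAreaRect((q[:,:2]*1000).astype(np.float32)); c=q[:,:2].mean(0); w,V=np.linalg.eigh(np.cov((q[:,:2]-c).T)); print(n,len(q),q.mean(0).round(4),np.round(r[0]),np.round(r[1]),round(r[2],1),'pca',np.degrees(np.arctan2(V[1,1],V[0,1])).round(1))
q=X[185:260,170:290].reshape(-1,3); q=q[(abs(q[:,0]-.425)<.03)&(q[:,2]>.06)]; print('handle',q[:,2].max(), q[q[:,2]>.08].mean(0),len(q))
```

```text
t 22.35 tcp [ 0.4212 -0.0164  0.2389] x [-0.001  0.    -1.   ] jaw deg -1.7 w 0.0484 F [ 0.32 -0.13 -0.19] T [-0.164  0.015 -0.089] j [-0.22  0.14  1.76  0.    1.24 -0.19]
top 76 [0.6711 0.2054 0.0926] [673. 206.] [16. 47.] 51.1 pca 141.2
scene 100 [0.6772 0.2048 0.0929] [674. 206.] [15. 49.] 50.0 pca 140.9Traceback (most recent call last):
  File "<stdin>", line 9, in <module>
    return umr_maximum(a, axis, None, out, keepdims, initial, where)
ValueError: zero-size array to reduction operation maximum which has no identity
```

View pics/c12.png

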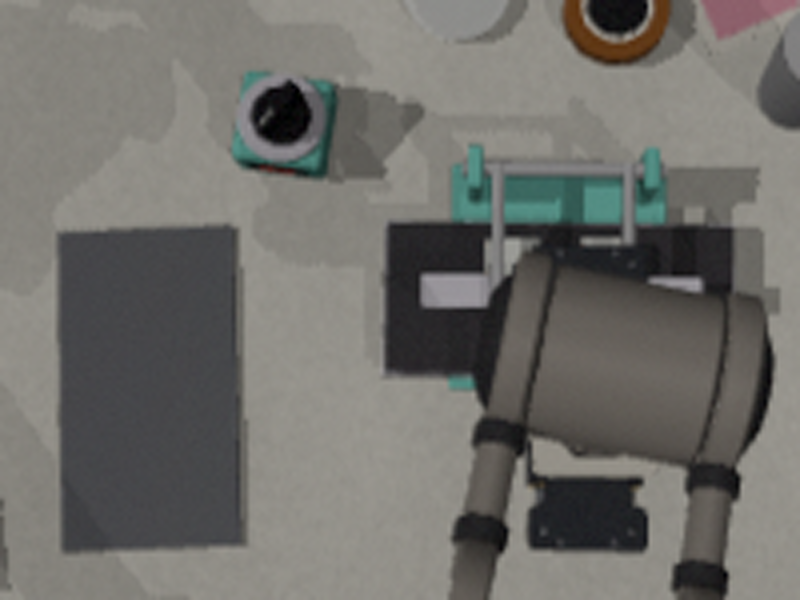

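View pics/c12d.png

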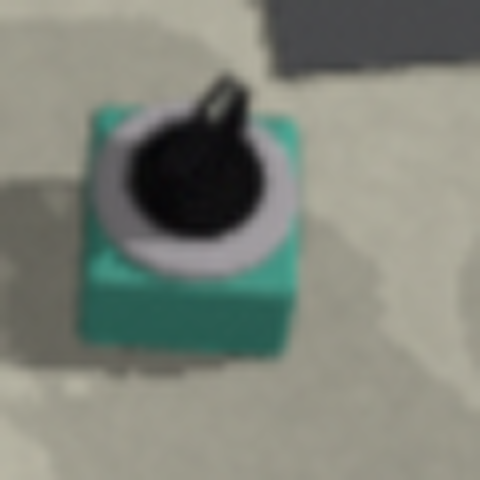

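Run:
```python
from h import *
go(.6735,.206,.2,51)
```

```text
row [3.77, 24.58, -22.99, -52.75, -0.11, 0.14] rows>= 5.4
```

View pics/s12.png

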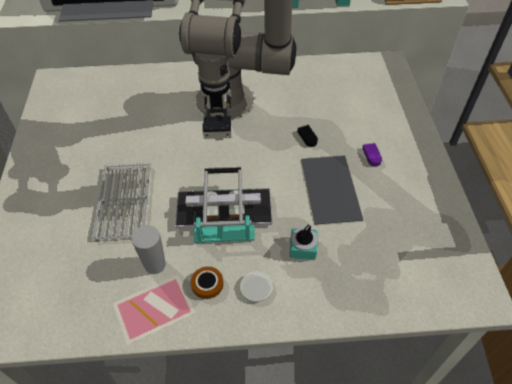

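Emit:
play_rows([
  [3.8, 24.6, -23, -52.7, 0, 0],
  [3.8, 24.6, -23, -52.7, 0, 0],
  [3.8, 24.6, -23, -52.7, 0, 0],
  [3.8, 24.6, -23, -52.7, 0, 0],
  [3.8, 24.6, -23, -52.7, 0, 0],
  [3.8, 24.6, -23, -52.7, 0, 0],
  [3.8, 24.6, -23, -52.7, 0, 0],
  [3.8, 24.6, -23, -52.7, 0, 0],
  [3.8, 24.6, -23, -52.7, 0, 0],
  [3.8, 24.6, -23, -52.7, 0, 0],
])

```text
t: 23.7
tcp_pos: [0.6744, 0.2052, 0.2026]
tool_rot: [0.534, 1.503, -0.534]
wrist_force: [0.6, -0.2, -0.2]
width: 0.0486
```

Run:
```python
from h import *
st(); go(.6735,.206,.071,51)
p,d=grab('scene','s13'); pt,dt=grab('top','t13')
X=cloud('top',dt); m=np.zeros((384,512),np.uint8)
# clamp handle / bar check
for n,XX,box in(('top',X,(240,160,345,240)),('scene',cloud('scene',d),(170,160,290,240))):
    u0,v0,u1,v1=box; q=XX[v0:v1,u0:u1].reshape(-1,3); q=q[(q[:,2]>.062)&(q[:,2]<.13)]; h=q[q[:,0]<.45]; print(n,len(h),h.mean(0).round(3),h[:,2].max().round(3),np.percentile(h[:,2],90).round(4))
crop(pt,230,150,350,240,6,'c13')
```

```text
t 23.7 tcp [0.6744 0.2052 0.2026] x [ 0.001  0.    -1.   ] jaw deg 50.9 w 0.0486 F [ 0.57 -0.15 -0.16] T [-0.037  0.058 -0.005] j [ 0.19  0.71  0.97  0.    1.46 -0.7 ]
row [13.16, 0.0, -0.13, -0.09, 0.03, -0.04] rows>= 2.1
top 261 [ 0.424 -0.017  0.084] 0.091 0.0883
scene 233 [ 0.426 -0.018  0.085] 0.094 0.0894
```

View pics/c13.png

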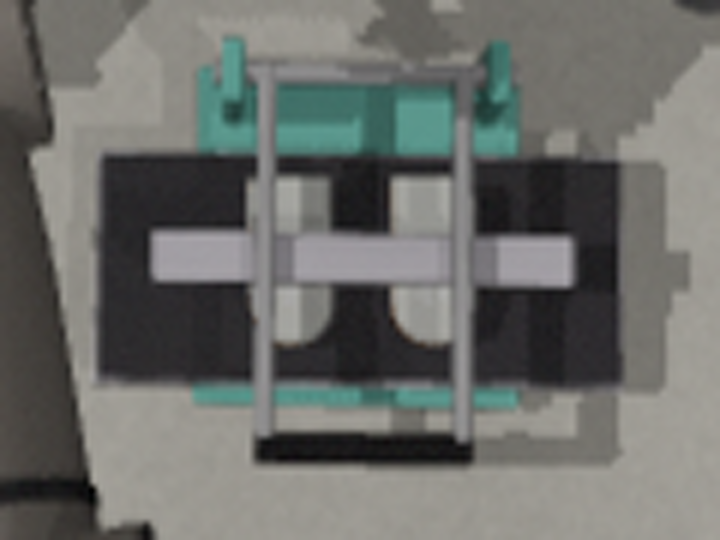

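Emit:
play_rows([
  [5, 0, -0.1, 0, 0, 0],
  [10, 0, -0.1, 0, 0, 0],
  [12.5, 0, -0.1, 0, 0, 0],
  [13.1, 0, -0.1, 0, 0, 0],
  [13.1, 0, -0.1, 0, 0, 0],
  [13.1, 0, -0.1, 0, 0, 0],
])

```text
t: 24.55
tcp_pos: [0.6748, 0.2067, 0.0727]
tool_rot: [0.534, 1.501, -0.532]
wrist_force: [0.0, -0.2, -0.5]
width: 0.049
```

Emit:
play_rows([
  [0, 0, 0, 0, 0, 0],
  [0, 0, 0, 0, 0, 0],
  [0, 0, 0, 0, 0, 0],
  [0, 0, 0, 0, 0, 0],
  [0, 0, 0, 0, 0, 0],
  [0, 0, 0, 0, 0, 0],
], claw=255, force=20)

```text
t: 25.3
tcp_pos: [0.6737, 0.2064, 0.0708]
tool_rot: [0.533, 1.504, -0.534]
wrist_force: [-1.5, -1.7, 1.8]
width: 0.0138
```

Run:
```python
from h import *
st()
```

```text
t 25.3 tcp [0.6737 0.2064 0.0708] x [-0. -0. -1.] jaw deg 51.0 w 0.0138 F [-1.46 -1.67  1.79] T [-0.29   0.268  0.007] j [ 0.19  0.81  1.15 -0.    1.19 -0.7 ]
```

Emit:
play_rows([
  [0, 0, 0, 8, 0, 0],
  [0, 0, 0, 16, 0, 0],
  [0, 0, 0, 24, 0, 0],
  [0, 0, 0, 32, 0, 0],
  [0, 0, 0, 40, 0, 0],
  [0, 0, 0, 48, 0, 0],
  [0, 0, 0, 56, 0, 0],
  [0, 0, 0, 64, 0, 0],
  [0, 0, 0, 72, 0, 0],
  [0, 0, 0, 78, 0, 0],
  [0, 0, 0, 80, 0, 0],
  [0, 0, 0, 80, 0, 0],
])

```text
t: 26.8
tcp_pos: [0.6749, 0.2066, 0.0708]
tool_rot: [1.573, 0.925, -1.569]
wrist_force: [5.2, -0.7, -3.1]
width: 0.0137
```

Run:
```python
from h import *
st()
```

```text
t 26.8 tcp [0.6749 0.2066 0.0708] x [ 0.003  0.    -1.   ] jaw deg -29.0 w 0.0137 F [ 5.24 -0.65 -3.08] T [-0.093 -0.85   0.001] j [ 0.19  0.81  1.14 -0.    1.19  0.69]
```

Emit:
play_rows([
  [0, 0, 0, 5, 0, 0],
  [0, 0, 0, 10, 0, 0],
  [0, 0, 0, 14, 0, 0],
  [0, 0, 0, 14, 0, 0],
])

```text
t: 27.3
tcp_pos: [0.6751, 0.2065, 0.0708]
tool_rot: [1.739, 0.754, -1.734]
wrist_force: [6.3, 0.3, -2.5]
width: 0.0139
```

Run:
```python
from h import *
st()
```

```text
t 27.3 tcp [0.6751 0.2065 0.0708] x [ 0.003  0.    -1.   ] jaw deg -43.0 w 0.0139 F [ 6.35  0.31 -2.5 ] T [-0.158 -0.975 -0.099] j [ 0.19  0.81  1.14 -0.    1.19  0.94]
```

Emit:
play_rows([
  [0, 0, 0, 4, 0, 0],
  [0, 0, 0, 7, 0, 0],
  [0, 0, 0, 7, 0, 0],
  [0, 0, 0, 7, 0, 0],
])

```text
t: 27.8
tcp_pos: [0.6752, 0.2063, 0.0708]
tool_rot: [1.819, 0.661, -1.813]
wrist_force: [6.7, 0.0, -2.0]
width: 0.0139
```

Run:
```python
from h import *
st()
```

```text
t 27.8 tcp [0.6752 0.2063 0.0708] x [ 0.003  0.    -1.   ] jaw deg -50.0 w 0.0139 F [ 6.75  0.05 -1.95] T [-0.218 -0.966  0.019] j [ 0.19  0.81  1.14 -0.    1.19  1.06]
```

Emit:
play_rows([
  [0, 0, 0, 3, 0, 0],
  [0, 0, 0, 5, 0, 0],
  [0, 0, 0, 5, 0, 0],
  [0, 0, 0, 5, 0, 0],
])

```text
t: 28.3
tcp_pos: [0.6752, 0.2063, 0.0709]
tool_rot: [1.875, 0.59, -1.869]
wrist_force: [6.9, -0.3, -2.5]
width: 0.0139
```

Run:
```python
from h import *
st()
```

```text
t 28.3 tcp [0.6752 0.2063 0.0709] x [ 0.003  0.    -1.   ] jaw deg -55.0 w 0.0139 F [ 6.86 -0.3  -2.5 ] T [-0.264 -0.994  0.003] j [ 0.19  0.81  1.14 -0.    1.19  1.15]
```

Emit:
play_rows([
  [0, 0, 0, 3, 0, 0],
  [0, 0, 0, 5, 0, 0],
  [0, 0, 0, 5, 0, 0],
  [0, 0, 0, 5, 0, 0],
])

```text
t: 28.8
tcp_pos: [0.675, 0.2061, 0.0709]
tool_rot: [1.928, 0.516, -1.923]
wrist_force: [4.9, -1.5, -1.7]
width: 0.0142
```

Run:
```python
from h import *
st()
```

```text
t 28.8 tcp [0.675  0.2061 0.0709] x [ 0.003 -0.001 -1.   ] jaw deg -59.9 w 0.0142 F [ 4.89 -1.53 -1.74] T [-0.365 -0.865  0.484] j [ 0.19  0.81  1.14 -0.    1.19  1.23]
```

Emit:
play_rows([
  [0, 0, 0, 1, 0, 0],
  [0, 0, 0, 1, 0, 0],
  [0, 0, 0, 1, 0, 0],
  [0, 0, 0, 1, 0, 0],
  [0, 0, 0, 1, 0, 0],
  [0, 0, 0, 1, 0, 0],
  [0, 0, 0, 1, 0, 0],
  [0, 0, 0, 1, 0, 0],
  [0, 0, 0, 1, 0, 0],
  [0, 0, 0, 1, 0, 0],
  [0, 0, 0, 1, 0, 0],
  [0, 0, 0, 1, 0, 0],
])

```text
t: 30.3
tcp_pos: [0.6749, 0.206, 0.0708]
tool_rot: [1.938, 0.501, -1.934]
wrist_force: [5.0, -2.0, -1.9]
width: 0.0145
```

Run:
```python
from h import *
st()
p,d=grab('scene','s14'); crop(p,280,205,340,275,8,'c14')
```

```text
t 30.3 tcp [0.6749 0.206  0.0708] x [ 0.002 -0.001 -1.   ] jaw deg -60.9 w 0.0145 F [ 5.01 -2.03 -1.86] T [-0.392 -0.73   0.496] j [ 0.19  0.81  1.14 -0.    1.19  1.25]
```

Emit:
play_rows([
  [0, 0, 0, 0, 0, 0],
  [0, 0, 0, 0, 0, 0],
  [0, 0, 0, 0, 0, 0],
  [0, 0, 0, 0, 0, 0],
  [0, 0, 0, 0, 0, 0],
  [0, 0, 0, 0, 0, 0],
  [0, 0, 0, 0, 0, 0],
  [0, 0, 0, 0, 0, 0],
  [0, 0, 0, 0, 0, 0],
  [0, 0, 0, 0, 0, 0],
  [0, 0, 0, 0, 0, 0],
  [0, 0, 0, 0, 0, 0],
])

```text
t: 31.85
tcp_pos: [0.6749, 0.2061, 0.0709]
tool_rot: [1.938, 0.501, -1.934]
wrist_force: [5.9, -1.6, -3.0]
width: 0.0148
```

Emit:
play_rows([
  [0, 0, 0, 0, 0, 0],
  [0, 0, 0, 0, 0, 0],
  [0, 0, 0, 0, 0, 0],
  [0, 0, 0, 0, 0, 0],
  [0, 0, 0, 0, 0, 0],
  [0, 0, 0, 0, 0, 0],
])

```text
t: 32.6
tcp_pos: [0.6749, 0.2061, 0.0708]
tool_rot: [1.938, 0.501, -1.934]
wrist_force: [5.2, -1.5, -1.2]
width: 0.0145
```

Run:
```python
from h import *
st()
```

```text
t 32.6 tcp [0.6749 0.2061 0.0708] x [ 0.002 -0.001 -1.   ] jaw deg -60.9 w 0.0145 F [ 5.24 -1.46 -1.17] T [-0.37  -0.75   0.497] j [ 0.19  0.81  1.14 -0.    1.19  1.25]
```

View pics/c14.png

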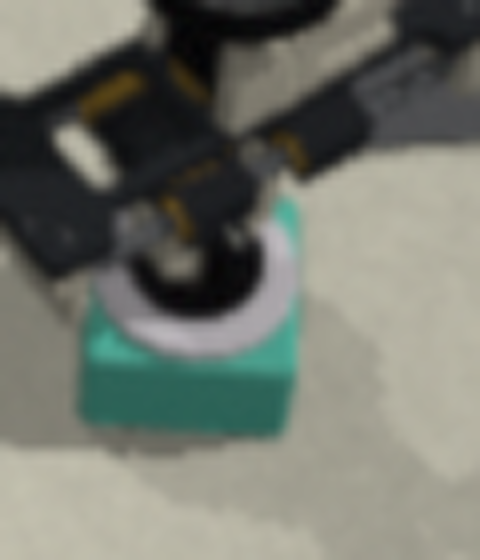

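Emit:
play_rows([
  [0, 0, 0, -8, 0, 0],
  [0, 0, 0, -16, 0, 0],
  [0, 0, 0, -24, 0, 0],
  [0, 0, 0, -32, 0, 0],
  [0, 0, 0, -40, 0, 0],
  [0, 0, 0, -48, 0, 0],
  [0, 0, 0, -56, 0, 0],
  [0, 0, 0, -64, 0, 0],
  [0, 0, 0, -72, 0, 0],
  [0, 0, 0, -78, 0, 0],
  [0, 0, 0, -80, 0, 0],
  [0, 0, 0, -80, 0, 0],
])

```text
t: 34.1
tcp_pos: [0.6742, 0.2062, 0.0708]
tool_rot: [0.963, 1.347, -0.962]
wrist_force: [3.8, -2.7, -1.6]
width: 0.0141
```

Run:
```python
from h import *
st()
```

```text
t 34.1 tcp [0.6742 0.2062 0.0708] x [ 0.001 -0.    -1.   ] jaw deg 18.9 w 0.0141 F [ 3.75 -2.75 -1.57] T [-0.45  -0.746  0.036] j [ 0.19  0.81  1.14 -0.    1.19 -0.14]
```

Emit:
play_rows([
  [0, 0, 0, -7, 0, 0],
  [0, 0, 0, -14, 0, 0],
  [0, 0, 0, -21, 0, 0],
  [0, 0, 0, -28, 0, 0],
  [0, 0, 0, -35, 0, 0],
  [0, 0, 0, -42, 0, 0],
  [0, 0, 0, -47, 0, 0],
  [0, 0, 0, -50, 0, 0],
  [0, 0, 0, -50, 0, 0],
  [0, 0, 0, -50, 0, 0],
])

```text
t: 35.35
tcp_pos: [0.6739, 0.2059, 0.0708]
tool_rot: [0.289, 1.551, -0.29]
wrist_force: [3.0, -4.7, 0.4]
width: 0.0137
```

Run:
```python
from h import *
st()
```

```text
t 35.35 tcp [0.6739 0.2059 0.0708] x [ 0.    -0.001 -1.   ] jaw deg 68.8 w 0.0137 F [ 3.05 -4.66  0.39] T [-0.701 -0.473  0.022] j [ 0.19  0.81  1.15 -0.    1.19 -1.01]
```

Emit:
play_rows([
  [0, 0, 0, -3, 0, 0],
  [0, 0, 0, -6, 0, 0],
  [0, 0, 0, -8, 0, 0],
  [0, 0, 0, -8, 0, 0],
  [0, 0, 0, -8, 0, 0],
])

```text
t: 35.98
tcp_pos: [0.6739, 0.2059, 0.0708]
tool_rot: [0.18, 1.563, -0.181]
wrist_force: [3.1, -4.6, -0.5]
width: 0.0135
```

Run:
```python
from h import *
st()
```

```text
t 35.98 tcp [0.6739 0.2059 0.0708] x [ 0.    -0.001 -1.   ] jaw deg 76.8 w 0.0135 F [ 3.14 -4.57 -0.53] T [-0.794 -0.511  0.005] j [ 0.19  0.81  1.14 -0.    1.19 -1.15]
```

Emit:
play_rows([
  [0, 0, 0, -2, 0, 0],
  [0, 0, 0, -4, 0, 0],
  [0, 0, 0, -6, 0, 0],
  [0, 0, 0, -6, 0, 0],
  [0, 0, 0, -6, 0, 0],
])

```text
t: 36.6
tcp_pos: [0.6737, 0.2059, 0.0708]
tool_rot: [0.098, 1.569, -0.099]
wrist_force: [2.3, -4.8, 0.7]
width: 0.0144
```

Run:
```python
from h import *
st()
```

```text
t 36.6 tcp [0.6737 0.2059 0.0708] x [-0.    -0.001 -1.   ] jaw deg 82.8 w 0.0144 F [ 2.26 -4.78  0.7 ] T [-0.866 -0.312 -0.468] j [ 0.19  0.81  1.15 -0.    1.19 -1.26]
```

Emit:
play_rows([
  [0, 0, 0, 0, 0, 0],
  [0, 0, 0, 0, 0, 0],
  [0, 0, 0, 0, 0, 0],
  [0, 0, 0, 0, 0, 0],
  [0, 0, 0, 0, 0, 0],
], claw=120)

```text
t: 37.22
tcp_pos: [0.6737, 0.2067, 0.0707]
tool_rot: [0.097, 1.569, -0.096]
wrist_force: [0.1, 0.2, 0.0]
width: 0.0482
```

Emit:
play_rows([
  [-3, 0, 0, 0, 0, 0],
  [-8, 0, 0, 0, 0, 0],
  [-13, 0, 0, 0, 0, 0],
  [-17, 0, 0, 0, 0, 0],
  [-17, 0, 0, 0, 0, 0],
  [-17, 0, 0, 0, 0, 0],
])

```text
t: 37.98
tcp_pos: [0.6734, 0.2065, 0.2398]
tool_rot: [0.096, 1.57, -0.097]
wrist_force: [-0.4, 0.7, 0.1]
width: 0.0486
```

Run:
```python
from h import *
st(); go(.42,-.0165,.22,-1.7); go(.42,-.0165,.22,-1.7,0)
```

```text
t 37.98 tcp [0.6734 0.2065 0.2398] x [-0.001 -0.    -1.   ] jaw deg 83.0 w 0.0486 F [-0.44  0.68  0.08] T [-0.014 -0.02  -0.03 ] j [ 0.19  0.69  0.9   0.    1.55 -1.26]
row [2.02, -25.24, -22.41, 84.66, -0.05, 0.07] rows>= 7.9
row [2.02, -25.24, -22.41, 84.66, -0.05, 0.07] rows>= 7.9
```

Emit:
play_rows([
  [2, -25.2, -22.4, 84.6, 0, 0],
  [2, -25.2, -22.4, 84.6, 0, 0],
  [2, -25.2, -22.4, 84.6, 0, 0],
  [2, -25.2, -22.4, 84.6, 0, 0],
  [2, -25.2, -22.4, 84.6, 0, 0],
  [2, -25.2, -22.4, 84.6, 0, 0],
  [2, -25.2, -22.4, 84.6, 0, 0],
  [2, -25.2, -22.4, 84.6, 0, 0],
  [2, -25.2, -22.4, 84.6, 0, 0],
  [2, -25.2, -22.4, 84.6, 0, 0],
  [2, -25.2, -22.4, 84.6, 0, 0],
  [2, -25.2, -22.4, 84.6, 0, 0],
])

```text
t: 39.48
tcp_pos: [0.4206, -0.016, 0.2206]
tool_rot: [1.229, 1.196, -1.23]
wrist_force: [-0.1, 0.0, -0.2]
width: 0.0486
```

Run:
```python
from h import *
st(); go(.4215,-.0165,.060,-1.7)
p,d=grab('scene','s15');crop(p,280,215,340,275,8,'c15d')
pt,dt=grab('top','t15')
for n,XX,box in(('top',cloud('top',dt),(200,135,240,170)),('scene',cloud('scene',d),(285,220,325,265))):
    u0,v0,u1,v1=box; q=XX[v0:v1,u0:u1].reshape(-1,3); q=q[(q[:,2]>.08)&(q[:,2]<.11)]
    c=q[:,:2].mean(0); w,V=np.linalg.eigh(np.cov((q[:,:2]-c).T)); print(n,len(q),'pca',np.degrees(np.arctan2(V[1,1],V[0,1])).round(1))
q=cloud('scene',d)[160:240,170:290].reshape(-1,3); q=q[(q[:,2]>.062)&(q[:,2]<.13)]; h=q[q[:,0]<.45]; print(len(h),h.mean(0).round(3),np.percentile(h[:,2],90).round(4) if len(h) else 0)
```

```text
t 39.48 tcp [ 0.4206 -0.016   0.2206] x [-0.  0. -1.] jaw deg -1.6 w 0.0486 F [-0.11  0.02 -0.25] T [-0.175  0.107  0.035] j [-0.22  0.16  1.8   0.    1.19 -0.19]
row [16.06, 0.1, 0.05, 0.12, -0.01, 0.02] rows>= 2.6
top 70 pca 171.2
scene 89 pca 169.3
233 [ 0.426 -0.018  0.085] 0.0897
```

View pics/s15.png

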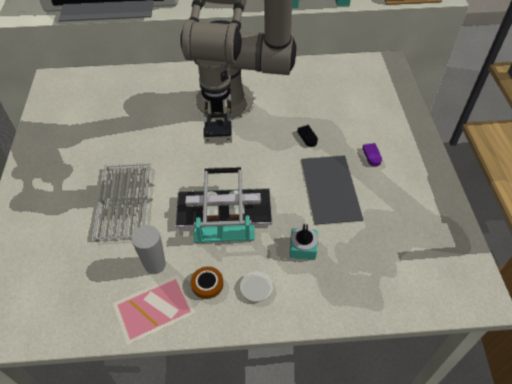

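Emit:
play_rows([
  [5, 0.1, 0, 0, 0, 0],
  [10, 0.1, 0, 0, 0, 0],
  [14, 0.1, 0, 0, 0, 0],
  [16, 0.1, 0, 0, 0, 0],
  [16, 0.1, 0, 0, 0, 0],
  [16, 0.1, 0, 0, 0, 0],
])

```text
t: 40.33
tcp_pos: [0.4223, -0.0162, 0.0615]
tool_rot: [1.231, 1.194, -1.229]
wrist_force: [0.6, 0.7, 0.4]
width: 0.0489
```

Emit:
play_rows([
  [0, 0, 0, 0, 0, 0],
  [0, 0, 0, 0, 0, 0],
  [0, 0, 0, 0, 0, 0],
  [0, 0, 0, 0, 0, 0],
  [0, 0, 0, 0, 0, 0],
  [0, 0, 0, 0, 0, 0],
], claw=255, force=18)

```text
t: 41.08
tcp_pos: [0.4212, -0.0161, 0.0609]
tool_rot: [1.23, 1.196, -1.231]
wrist_force: [-3.2, -1.6, 5.4]
width: 0.0173
```

Run:
```python
from h import *
st()
def arc(a,b,n):
    print([[round(float(-20*(np.sin(t)-np.sin(a))),1),round(float(-20*(np.cos(t)-np.cos(a))),1),0,0,0,0] for t in np.linspace(a,b,n+1)[1:]])
arc(0,.65,9);arc(.65,1.3,9);arc(1.3,1.84,9)
```

```text
t 41.08 tcp [ 0.4212 -0.0161  0.0609] x [-0.001  0.    -1.   ] jaw deg -1.6 w 0.0173 F [-3.19 -1.6   5.4 ] T [-0.149  0.611  0.016] j [-0.22  0.39  2.01 -0.    0.74 -0.19]
[[-1.4, 0.1, 0, 0, 0, 0], [-2.9, 0.2, 0, 0, 0, 0], [-4.3, 0.5, 0, 0, 0, 0], [-5.7, 0.8, 0, 0, 0, 0], [-7.1, 1.3, 0, 0, 0, 0], [-8.4, 1.8, 0, 0, 0, 0], [-9.7, 2.5, 0, 0, 0, 0], [-10.9, 3.2, 0, 0, 0, 0], [-12.1, 4.1, 0, 0, 0, 0]]
[[-1.1, 0.9, 0, 0, 0, 0], [-2.2, 1.9, 0, 0, 0, 0], [-3.1, 3.0, 0, 0, 0, 0], [-4.0, 4.1, 0, 0, 0, 0], [-4.8, 5.3, 0, 0, 0, 0], [-5.6, 6.6, 0, 0, 0, 0], [-6.2, 7.9, 0, 0, 0, 0], [-6.7, 9.2, 0, 0, 0, 0], [-7.2, 10.6, 0, 0, 0, 0]]
[[-0.3, 1.2, 0, 0, 0, 0], [-0.5, 2.3, 0, 0, 0, 0], [-0.6, 3.5, 0, 0, 0, 0], [-0.7, 4.7, 0, 0, 0, 0], [-0.7, 5.9, 0, 0, 0, 0], [-0.6, 7.1, 0, 0, 0, 0], [-0.5, 8.3, 0, 0, 0, 0], [-0.3, 9.5, 0, 0, 0, 0], [-0.0, 10.7, 0, 0, 0, 0]]
```

Emit:
play_rows([
  [-1.4, 0.1, 0, 0, 0, 0],
  [-2.9, 0.2, 0, 0, 0, 0],
  [-4.3, 0.5, 0, 0, 0, 0],
  [-5.7, 0.8, 0, 0, 0, 0],
  [-7.1, 1.3, 0, 0, 0, 0],
  [-8.4, 1.8, 0, 0, 0, 0],
  [-9.7, 2.5, 0, 0, 0, 0],
  [-10.9, 3.2, 0, 0, 0, 0],
  [-12.1, 4.1, 0, 0, 0, 0],
])

```text
t: 42.2
tcp_pos: [0.4572, -0.0172, 0.1806]
tool_rot: [1.223, 1.206, -1.24]
wrist_force: [-18.0, -3.0, 8.9]
width: 0.0174
```

Run:
```python
from h import *
st()
p,d=grab('scene','s16');crop(p,150,100,300,250,4,'c16')
```

```text
t 42.2 tcp [ 0.4572 -0.0172  0.1806] x [-0.014  0.    -1.   ] jaw deg -1.6 w 0.0174 F [-18.05  -2.98   8.95] T [-0.614  3.421  0.025] j [-0.2   0.27  1.76 -0.    1.12 -0.17]
```

View pics/c16.png

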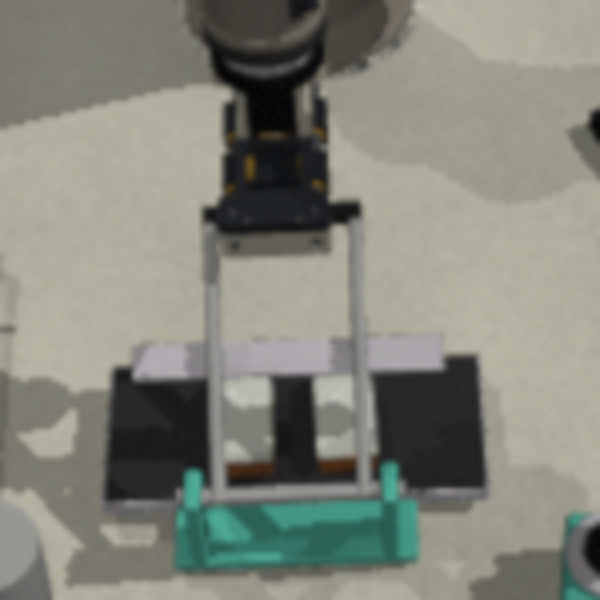

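Emit:
play_rows([
  [-1.1, 0.5, 0, 0, 0, 0],
  [-2.2, 1.5, 0, 0, 0, 0],
  [-3.1, 2.6, 0, 0, 0, 0],
  [-4.0, 3.7, 0, 0, 0, 0],
  [-4.8, 4.9, 0, 0, 0, 0],
  [-5.5, 6.2, 0, 0, 0, 0],
  [-6.1, 7.5, 0, 0, 0, 0],
  [-6.6, 8.8, 0, 0, 0, 0],
  [-7.1, 10.2, 0, 0, 0, 0],
])

```text
t: 43.38
tcp_pos: [0.5644, -0.0208, 0.2553]
tool_rot: [1.23, 1.193, -1.23]
wrist_force: [-5.0, -2.0, 9.1]
width: 0.0177
```

Run:
```python
from h import *
st()
```

```text
t 43.38 tcp [ 0.5644 -0.0208  0.2553] x [ 0.001 -0.002 -1.   ] jaw deg -1.7 w 0.0177 F [-5.04 -1.96  9.13] T [-0.464  1.038 -0.051] j [-0.17  0.4   1.36 -0.    1.38 -0.14]
```

Emit:
play_rows([
  [-0.2, 1.2, 0, 0, 0, 0],
  [-0.4, 2.3, 0, 0, 0, 0],
  [-0.5, 3.5, 0, 0, 0, 0],
  [-0.6, 4.7, 0, 0, 0, 0],
  [-0.6, 5.9, 0, 0, 0, 0],
  [-0.5, 7.1, 0, 0, 0, 0],
  [-0.4, 8.3, 0, 0, 0, 0],
  [-0.2, 9.5, 0, 0, 0, 0],
  [0.1, 10.7, 0, 0, 0, 0],
  [0.2, 11, 0, 0, 0, 0],
  [0.2, 11, 0, 0, 0, 0],
])

```text
t: 44.75
tcp_pos: [0.675, -0.0244, 0.2511]
tool_rot: [1.231, 1.193, -1.23]
wrist_force: [1.5, -4.9, 3.0]
width: 0.0173
```

Run:
```python
from h import *
st()
```

```text
t 44.75 tcp [ 0.675  -0.0244  0.2511] x [ 0.002 -0.001 -1.   ] jaw deg -1.7 w 0.0173 F [ 1.54 -4.89  3.  ] T [-0.902 -0.072 -0.018] j [-0.15  0.62  1.   -0.    1.52 -0.12]
```

Emit:
play_rows([
  [0, 0, 0, 0, 0, 0],
  [0, 0, 0, 0, 0, 0],
  [0, 0, 0, 0, 0, 0],
  [0, 0, 0, 0, 0, 0],
  [0, 0, 0, 0, 0, 0],
], claw=110)

```text
t: 45.38
tcp_pos: [0.6744, -0.0232, 0.2506]
tool_rot: [1.23, 1.196, -1.23]
wrist_force: [0.5, 0.4, 1.0]
width: 0.0517
```

Emit:
play_rows([
  [-3, 0, 0, 0, 0, 0],
  [-8, 0, 0, 0, 0, 0],
  [-10, -3, 0, 0, 0, 0],
  [-10, -9, 0, 0, 0, 0],
  [-10, -15, 0, 0, 0, 0],
  [-10, -20, 0, 0, 0, 0],
  [-10, -20, 0, 0, 0, 0],
  [-10, -20, 0, 0, 0, 0],
])

```text
t: 46.38
tcp_pos: [0.4752, -0.0178, 0.3513]
tool_rot: [1.231, 1.194, -1.229]
wrist_force: [0.5, -0.5, 0.6]
width: 0.0524
```

Run:
```python
from h import *
st(); go(.5235,-.0583,.20,88.3)
p,d=grab('scene','s17');X=cloud('scene',d)
q=X[160:240,170:290].reshape(-1,3); q=q[(q[:,2]>.26)&(q[:,2]<.3)&(q[:,0]>.65)]; print('handle',len(q),q.mean(0).round(3))
```

```text
t 46.38 tcp [ 0.4752 -0.0178  0.3513] x [ 0.002 -0.    -1.   ] jaw deg -1.6 w 0.0524 F [ 0.46 -0.53  0.63] T [-0.087  0.026 -0.029] j [-0.2   0.18  1.41  0.    1.56 -0.17]
row [15.14, 4.91, 3.91, -89.95, 0.09, -0.08] rows>= 8.4
handle 333 [ 0.679 -0.025  0.276]
```

View pics/s17.png

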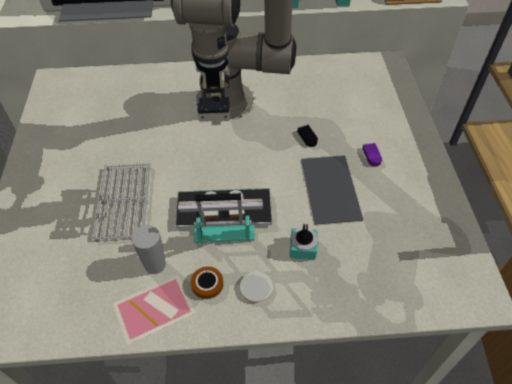

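Run:
```python
from h import *
c=[plane('top',u,v,.018)[:2] for u,v in((361.2,169.6),(410.6,169.6),(414.3,256.5),(364.7,256.5))]
c=np.array(c);print(c.round(4),c.mean(0).round(4),np.linalg.norm(np.diff(c,axis=0),axis=1).round(3))
# via scene: depth points at z .012-.03
for n,f_ ,box in(('scene','scene0',(85,155,160,250)),('top','top0',(350,160,425,265))):
    X=cloud(n,np.load(f_+'.npy'));u0,v0,u1,v1=box; q=X[v0:v1,u0:u1].reshape(-1,3); q=q[(q[:,2]>.011)&(q[:,2]<.026)&(q[:,0]<.62)&(q[:,0]>.28)&(q[:,1]<-.24)&(q[:,1]>-.43)]
    r=cv2.minAreaRect((q[:,:2]*1000).astype(np.float32)); print(n,len(q),np.round(r[0],1),np.round(r[1]),round(r[2],2))
go(.40,-.22,.25,88.3)
```

```text
[[ 0.6026 -0.2609]
 [ 0.5993 -0.4235]
 [ 0.3139 -0.4188]
 [ 0.3162 -0.2595]] [ 0.458  -0.3407] [0.163 0.285 0.159]
scene 1260 [ 458.8 -333.2] [152. 294.] 89.47
top 1472 [ 460.1 -332.7] [153. 288.] 89.48
row [10.08, -6.99, 20.43, -89.95, 0.05, -0.05] rows>= 8.4
```

Emit:
play_rows([
  [10, -7, 20.4, -90, 0, 0],
  [10, -7, 20.4, -90, 0, 0],
  [10, -7, 20.4, -90, 0, 0],
  [10, -7, 20.4, -90, 0, 0],
  [10, -7, 20.4, -90, 0, 0],
  [10, -7, 20.4, -90, 0, 0],
  [10, -7, 20.4, -90, 0, 0],
  [10, -7, 20.4, -90, 0, 0],
  [10, -7, 20.4, -90, 0, 0],
  [10, -7, 20.4, -90, 0, 0],
  [10, -7, 20.4, -90, 0, 0],
  [10, -7, 20.4, -90, 0, 0],
], claw=95)

```text
t: 47.92
tcp_pos: [0.399, -0.2196, 0.2505]
tool_rot: [0.024, 1.571, -0.024]
wrist_force: [0.7, 0.0, 1.1]
width: 0.0569
```

Run:
```python
from h import *
st()
p,d=grab('top','t18');m,X=blanks('top',p,d,(240,170,345,225),.05)
n,l,s_,c=cv2.connectedComponentsWithStats(m)
for i in range(1,n):
    if s_[i,4]>40: print(s_[i],bpose('top',l==i,.05))
go(.5235,-.0583,.18,88.3)
```

```text
t 47.92 tcp [ 0.399  -0.2196  0.2505] x [-0.  0. -1.] jaw deg 88.3 w 0.0569 F [0.69 0.01 1.14] T [-0.024  0.024 -0.023] j [-0.67  0.19  1.66  0.    1.29 -2.21]
[271 180  14  27 340] (array([0.5253, 0.0185]), np.float64(-179.6), np.float64(86.0), np.float64(43.0), 340)
[295 180  14  27 352] (array([ 0.5231, -0.0584]), np.float64(178.0), np.float64(85.0), np.float64(42.0), 352)
row [7.06, 16.5, 11.97, -0.02, -0.0, -0.01] rows>= 3.5
```

View pics/t18.png

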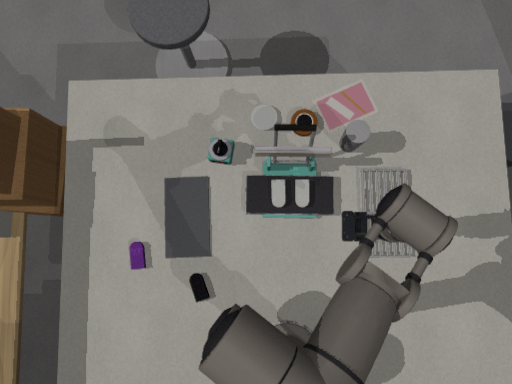

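Emit:
play_rows([
  [7, 16.5, 12, 0, 0, 0],
  [7, 16.5, 12, 0, 0, 0],
  [7, 16.5, 12, 0, 0, 0],
  [7, 16.5, 12, 0, 0, 0],
  [7, 16.5, 12, 0, 0, 0],
  [7, 16.5, 12, 0, 0, 0],
  [7, 16.5, 12, 0, 0, 0],
])

```text
t: 48.85
tcp_pos: [0.5232, -0.0592, 0.1814]
tool_rot: [0.024, 1.57, -0.024]
wrist_force: [0.8, -1.0, 1.0]
width: 0.0575
```

Run:
```python
from h import *
st();go(.5235,-.0583,.034,88.3)
```

```text
t 48.85 tcp [ 0.5232 -0.0592  0.1814] x [ 0.001 -0.    -1.   ] jaw deg 88.3 w 0.0575 F [ 0.77 -0.99  1.05] T [ 0.028  0.049 -0.037] j [-0.26  0.39  1.59 -0.    1.16 -1.8 ]
row [14.74, 0.1, 0.01, -0.04, 0.05, 0.02] rows>= 2.4
```

Emit:
play_rows([
  [5, 0.1, 0, 0, 0, 0],
  [10, 0.1, 0, 0, 0, 0],
  [13.5, 0.1, 0, 0, 0, 0],
  [14.7, 0.1, 0, 0, 0, 0],
  [14.7, 0.1, 0, 0, 0, 0],
  [14.7, 0.1, 0, 0, 0, 0],
])

```text
t: 49.6
tcp_pos: [0.5246, -0.0576, 0.0353]
tool_rot: [0.022, 1.568, -0.023]
wrist_force: [-0.1, 0.4, -0.3]
width: 0.058
```

Emit:
play_rows([
  [0, 0, 0, 0, 0, 0],
  [0, 0, 0, 0, 0, 0],
  [0, 0, 0, 0, 0, 0],
  [0, 0, 0, 0, 0, 0],
  [0, 0, 0, 0, 0, 0],
  [0, 0, 0, 0, 0, 0],
], claw=255, force=25)

```text
t: 50.35
tcp_pos: [0.524, -0.0572, 0.0346]
tool_rot: [0.022, 1.569, -0.023]
wrist_force: [-0.3, 0.5, 6.1]
width: 0.0438
```

Emit:
play_rows([
  [-5, 0, 0, 0, 0, 0],
  [-10, 0, 0, 0, 0, 0],
  [-14, 0, 0, 0, 0, 0],
  [-14, 0, 0, 0, 0, 0],
  [-14, 0, 0, 0, 0, 0],
])

```text
t: 50.98
tcp_pos: [0.5227, -0.0568, 0.1726]
tool_rot: [0.023, 1.573, -0.022]
wrist_force: [-0.6, 0.2, -2.5]
width: 0.0439
```

Run:
```python
from h import *
st();go(.459,-.371,.17,89.5)
```

```text
t 50.98 tcp [ 0.5227 -0.0568  0.1726] x [-0.002  0.001 -1.   ] jaw deg 88.4 w 0.0439 F [-0.64  0.18 -2.53] T [ 0.026  0.003 -0.023] j [-0.25  0.39  1.6   0.    1.15 -1.8 ]
row [0.26, -31.59, -5.47, -1.14, -0.11, -0.03] rows>= 5.1
```

Emit:
play_rows([
  [0.2, -31.6, -5.5, -1.1, 0, 0],
  [0.2, -31.6, -5.5, -1.1, 0, 0],
  [0.2, -31.6, -5.5, -1.1, 0, 0],
  [0.2, -31.6, -5.5, -1.1, 0, 0],
  [0.2, -31.6, -5.5, -1.1, 0, 0],
  [0.2, -31.6, -5.5, -1.1, 0, 0],
  [0.2, -31.6, -5.5, -1.1, 0, 0],
  [0.2, -31.6, -5.5, -1.1, 0, 0],
  [0.2, -31.6, -5.5, -1.1, 0, 0],
])

```text
t: 52.1
tcp_pos: [0.46, -0.3699, 0.1716]
tool_rot: [0.006, 1.571, -0.005]
wrist_force: [-0.2, 0.5, -0.7]
width: 0.0436
```

Run:
```python
from h import *
st();go(.459,-.371,.0248,89.5)
p,d=grab('scene','s19');crop(p,70,110,220,250,4,'c19')
```

```text
t 52.1 tcp [ 0.46   -0.3699  0.1716] x [-0.  0. -1.] jaw deg 89.6 w 0.0436 F [-0.18  0.55 -0.67] T [0.076 0.028 0.001] j [-0.81  0.51  1.42  0.    1.22 -2.37]
row [14.68, -0.12, -0.1, 0.07, -0.01, -0.03] rows>= 2.3
```

View pics/c19.png

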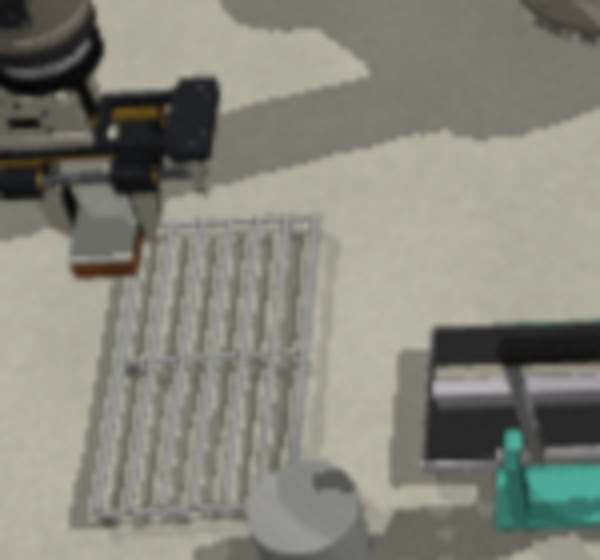

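Emit:
play_rows([
  [5, -0.1, -0.1, 0, 0, 0],
  [10, -0.1, -0.1, 0, 0, 0],
  [13.5, -0.1, -0.1, 0, 0, 0],
  [14.4, -0.1, -0.1, 0, 0, 0],
  [14.7, -0.1, -0.1, 0, 0, 0],
  [14.7, -0.1, -0.1, 0, 0, 0],
  [14.7, -0.1, -0.1, 0, 0, 0],
])

```text
t: 53.02
tcp_pos: [0.4591, -0.3729, 0.0261]
tool_rot: [0.006, 1.569, -0.009]
wrist_force: [0.1, -0.7, -2.1]
width: 0.0438
```

Emit:
play_rows([
  [0, 0, 0, 0, 0, 0],
  [0, 0, 0, 0, 0, 0],
  [0, 0, 0, 0, 0, 0],
  [0, 0, 0, 0, 0, 0],
], claw=95)

```text
t: 53.52
tcp_pos: [0.4584, -0.3724, 0.0247]
tool_rot: [0.007, 1.571, -0.007]
wrist_force: [0.1, -0.6, 0.4]
width: 0.0574
```

Emit:
play_rows([
  [-4, 0, 0, 0, 0, 0],
  [-10, 0, 0, 0, 0, 0],
  [-16, 0, 0, 0, 0, 0],
  [-16, 0, 0, 0, 0, 0],
])

```text
t: 54.02
tcp_pos: [0.4604, -0.3743, 0.1903]
tool_rot: [0.001, 1.563, -0.013]
wrist_force: [-0.4, 0.3, -1.2]
width: 0.0578
```

Run:
```python
from h import *
st();go(.525,.0185,.18,88.3)
```

```text
t 54.02 tcp [ 0.4604 -0.3743  0.1903] x [ 0.008 -0.008 -1.   ] jaw deg 89.5 w 0.0578 F [-0.37  0.29 -1.18] T [0.017 0.017 0.002] j [-0.81  0.49  1.39  0.    1.25 -2.37]
row [0.77, 39.35, 6.09, 1.17, 0.44, 0.44] rows>= 6.4
```

Emit:
play_rows([
  [0.5, 39.1, 6.3, 1.2, 0, 0],
  [0.5, 39.1, 6.3, 1.2, 0, 0],
  [0.5, 39.1, 6.3, 1.2, 0, 0],
  [0.5, 39.1, 6.3, 1.2, 0, 0],
  [0.5, 39.1, 6.3, 1.2, 0, 0],
  [0.5, 39.1, 6.3, 1.2, 0, 0],
  [0.5, 39.1, 6.3, 1.2, 0, 0],
  [0.5, 39.1, 6.3, 1.2, 0, 0],
  [0.5, 39.1, 6.3, 1.2, 0, 0],
  [0.5, 39.1, 6.3, 1.2, 0, 0],
])

```text
t: 55.28
tcp_pos: [0.525, 0.0169, 0.1795]
tool_rot: [0.025, 1.571, -0.025]
wrist_force: [-0.0, 0.2, 0.7]
width: 0.0579
```

Run:
```python
from h import *
st();go(.525,.0185,.0343,88.3)
for n,zt in(('top',.04),('scene',.04)):
    p,d=grab(n,'r20'+n); box=(350,160,425,265) if n=='top' else (85,155,160,250)
    m,X=blanks(n,p,d,box,zt)
    m[(X[...,2]<.032)]=0
    k,l,s_,c=cv2.connectedComponentsWithStats(m)
    for i in range(1,k):
        if s_[i,4]>40: print(n,s_[i],bpose(n,l==i,.04),X[l==i][:,2].mean())
    if n=='top':crop(p,230,150,430,270,4,'c20')
```

```text
t 55.27 tcp [0.525  0.0169 0.1795] x [-0. -0. -1.] jaw deg 88.2 w 0.0579 F [-0.01  0.23  0.68] T [ 0.027 -0.042 -0.033] j [-0.11  0.39  1.6  -0.    1.16 -1.65]
row [14.52, 0.16, 0.0, -0.14, -0.02, 0.0] rows>= 2.3
top [393 198  14  28 348] (array([ 0.4574, -0.3725]), np.float64(178.8), np.float64(87.0), np.float64(43.0), 348) 0.039582108127788874
scene [ 99 183  18  23 318] (array([ 0.4571, -0.3724]), np.float64(-179.1), np.float64(89.0), np.float64(46.0), 318) 0.040909989884183685
```

View pics/c20.png

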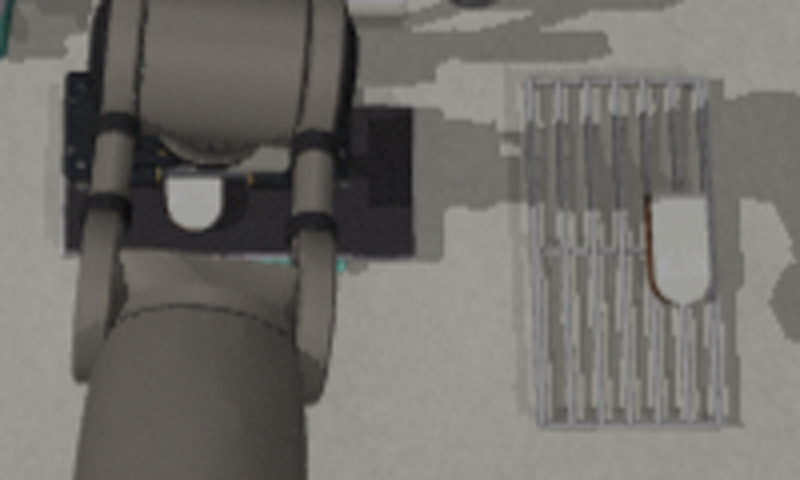

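Emit:
play_rows([
  [5, 0.1, 0, 0, 0, 0],
  [10, 0.1, 0, 0, 0, 0],
  [13.5, 0.1, 0, 0, 0, 0],
  [14.5, 0.1, 0, 0, 0, 0],
  [14.5, 0.1, 0, 0, 0, 0],
  [14.5, 0.1, 0, 0, 0, 0],
])

```text
t: 56.12
tcp_pos: [0.5263, 0.0188, 0.0362]
tool_rot: [0.024, 1.568, -0.024]
wrist_force: [-0.2, -0.1, 0.1]
width: 0.0577
```

Emit:
play_rows([
  [0, 0, 0, 0, 0, 0],
  [0, 0, 0, 0, 0, 0],
  [0, 0, 0, 0, 0, 0],
  [0, 0, 0, 0, 0, 0],
  [0, 0, 0, 0, 0, 0],
  [0, 0, 0, 0, 0, 0],
], claw=255, force=25)

```text
t: 56.88
tcp_pos: [0.5257, 0.019, 0.0356]
tool_rot: [0.024, 1.569, -0.024]
wrist_force: [-1.5, -0.1, 6.6]
width: 0.0438
```

Emit:
play_rows([
  [-5, 0, 0, 0, 0, 0],
  [-10, 0, 0, 0, 0, 0],
  [-15, 0, 0, 0, 0, 0],
  [-15, 0, 0, 0, 0, 0],
  [-15, 0, 0, 0, 0, 0],
  [-15, 0, 0, 0, 0, 0],
])

```text
t: 57.62
tcp_pos: [0.5242, 0.0191, 0.183]
tool_rot: [0.024, 1.574, -0.024]
wrist_force: [-0.9, 0.5, -1.3]
width: 0.0438
```

Run:
```python
from h import *
st();go(.458,-.294,.18,89.5)
```

```text
t 57.62 tcp [0.5242 0.0191 0.183 ] x [-0.003  0.    -1.   ] jaw deg 88.3 w 0.0438 F [-0.87  0.46 -1.32] T [ 0.072  0.042 -0.005] j [-0.11  0.38  1.59  0.    1.17 -1.65]
row [0.31, -31.5, -5.66, -1.24, -0.2, -0.02] rows>= 5.1
```

Emit:
play_rows([
  [0.3, -31.5, -5.7, -1.2, 0, 0],
  [0.3, -31.5, -5.7, -1.2, 0, 0],
  [0.3, -31.5, -5.7, -1.2, 0, 0],
  [0.3, -31.5, -5.7, -1.2, 0, 0],
  [0.3, -31.5, -5.7, -1.2, 0, 0],
  [0.3, -31.5, -5.7, -1.2, 0, 0],
  [0.3, -31.5, -5.7, -1.2, 0, 0],
  [0.3, -31.5, -5.7, -1.2, 0, 0],
  [0.3, -31.5, -5.7, -1.2, 0, 0],
])

```text
t: 58.75
tcp_pos: [0.4591, -0.2926, 0.1817]
tool_rot: [0.006, 1.571, -0.005]
wrist_force: [-0.7, 0.5, -0.4]
width: 0.0437
```

Run:
```python
from h import *
st();go(.458,-.294,.0256,89.5)
p,d=grab('scene','s21');crop(p,70,110,220,250,4,'c21')
```

```text
t 58.75 tcp [ 0.4591 -0.2926  0.1817] x [-0.  0. -1.] jaw deg 89.6 w 0.0437 F [-0.67  0.48 -0.38] T [ 0.037 -0.027  0.015] j [-0.71  0.42  1.54  0.    1.19 -2.27]
row [15.61, -0.15, -0.11, 0.08, -0.0, -0.02] rows>= 2.5
```

View pics/c21.png

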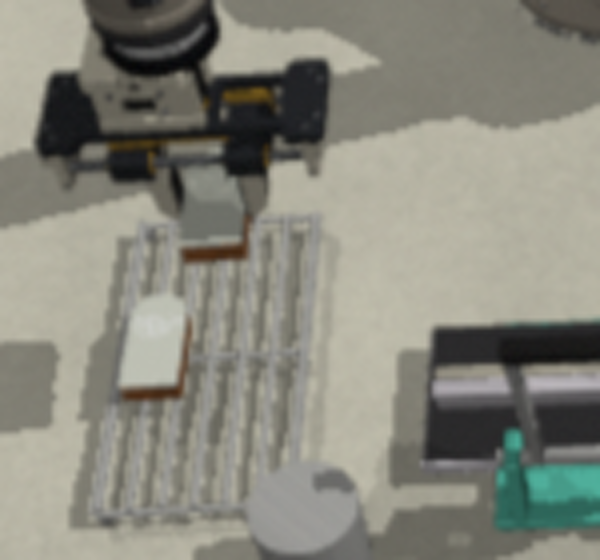

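Emit:
play_rows([
  [5, 0, -0.1, 0, 0, 0],
  [10, 0, -0.1, 0, 0, 0],
  [14, 0, -0.1, 0, 0, 0],
  [15.3, 0, -0.1, 0, 0, 0],
  [15.6, 0, -0.1, 0, 0, 0],
  [15.6, 0, -0.1, 0, 0, 0],
  [15.6, 0, -0.1, 0, 0, 0],
])

```text
t: 59.68
tcp_pos: [0.4584, -0.2946, 0.0271]
tool_rot: [0.006, 1.569, -0.009]
wrist_force: [0.3, -0.0, -2.2]
width: 0.0439
```

Emit:
play_rows([
  [0, 0, 0, 0, 0, 0],
  [0, 0, 0, 0, 0, 0],
  [0, 0, 0, 0, 0, 0],
  [0, 0, 0, 0, 0, 0],
], claw=97)

```text
t: 60.18
tcp_pos: [0.4577, -0.2941, 0.0257]
tool_rot: [0.007, 1.571, -0.007]
wrist_force: [1.0, -1.3, -0.3]
width: 0.0567
```

Emit:
play_rows([
  [-4, 0, 0, 0, 0, 0],
  [-10, 0, 0, 0, 0, 0],
  [-16, 0, 0, 0, 0, 0],
  [-22, 0, 0, 0, 0, 0],
  [-24, 5, -4, 0, 0, 0],
  [-24, 10, -8, 0, 0, 0],
  [-24, 15, -8, 0, 0, 0],
  [-24, 20, -8, 0, 0, 0],
  [-24, 25, -8, 0, 0, 0],
  [-24, 30, -8, 0, 0, 0],
  [-24, 30, -8, 0, 0, 0],
])

```text
t: 61.55
tcp_pos: [0.38, 0.0094, 0.2659]
tool_rot: [0.004, 1.57, -0.003]
wrist_force: [1.3, -0.1, -0.3]
width: 0.0568
```

Run:
```python
from h import *
st()
for n,zt in(('top',.04),('scene',.04)):
    p,d=grab(n,'r22'+n); box=(350,160,425,265) if n=='top' else (85,155,160,250)
    m,X=blanks(n,p,d,box,zt)
    m[(X[...,2]<.032)]=0
    k,l,s_,c=cv2.connectedComponentsWithStats(m)
    for i in range(1,k):
        if s_[i,4]>40: print(n,s_[i],bpose(n,l==i,.04),X[l==i][:,2].mean(),X[l==i][:,2].std())
    if n=='scene':
        q=X[160:240,170:290].reshape(-1,3); q=q[(q[:,2]>.26)&(q[:,2]<.3)&(q[:,0]>.65)]; print('handle',len(q),q.mean(0).round(3))
    u0,v0,u1,v1=(200,135,240,170) if n=='top' else (285,220,325,265); q=X[v0:v1,u0:u1].reshape(-1,3); q=q[(q[:,2]>.08)&(q[:,2]<.11)]
    c=q[:,:2].mean(0); w,V=np.linalg.eigh(np.cov((q[:,:2]-c).T)); print(n,len(q),'dial',np.degrees(np.arctan2(V[1,1],V[0,1])).round(1))
```

```text
t 61.55 tcp [0.38   0.0094 0.2659] x [ 0.     0.001 -1.   ] jaw deg 89.8 w 0.0568 F [ 1.27 -0.09 -0.32] T [ 0.004 -0.002 -0.015] j [-0.18  0.04  1.8   0.    1.3  -1.75]
top [368 199  15  25 329] (array([ 0.4654, -0.2945]), np.float64(3.4), np.float64(81.0), np.float64(45.0), 329) 0.03956969394946406 0.0024476754444624892
top [393 198  14  26 326] (array([ 0.4633, -0.3725]), np.float64(178.5), np.float64(81.0), np.float64(43.0), 326) 0.03927812622713405 0.002467404001336079
top 70 dial 171.1
scene [126 182  16  23 315] (array([ 0.4588, -0.2944]), np.float64(-178.2), np.float64(88.0), np.float64(45.0), 315) 0.04083413075545448 0.0024312791700292547
scene [ 99 184  18  23 321] (array([ 0.4595, -0.3727]), np.float64(178.9), np.float64(88.0), np.float64(45.0), 321) 0.04081442894727959 0.0026615610946875614
handle 329 [ 0.679 -0.024  0.277]
scene 89 dial 169.2
```

View pics/r22scene.png

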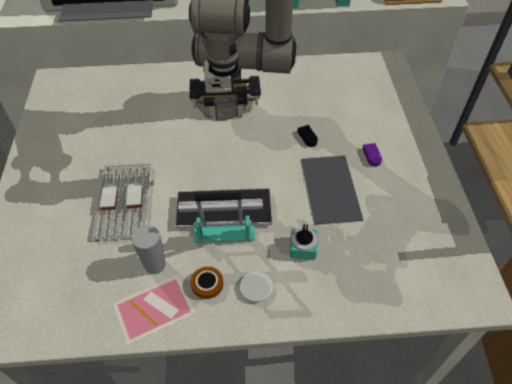

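View pics/r22top.png

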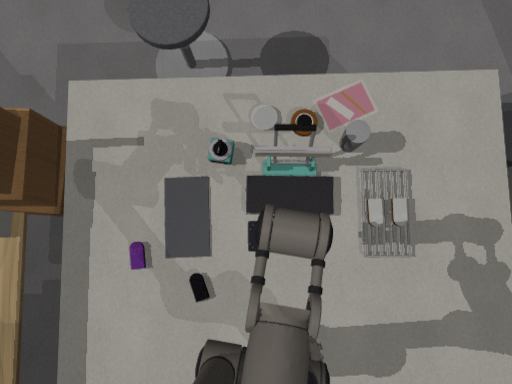

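```bash
python3 -c "
from rig import job_done,state
print(job_done(), state()['t'])"
```

```text
the job is handed in; nothing more can be done
the job is handed in; nothing more can be done
```

The job is done and handed in at about 62 s. Only two blanks were on the mat, and both were pressed and are now lying flat on the rack.

- **Pressing:** I laid the blanks 76 mm apart on the bed, within about 2 mm of centre under the bar. I guided the clamp shut; its handle height matched joint 0.
- **Heat dial:** I turned it clockwise until the wrist torque jumped to about 0.5 N m. I held it there for about 3.8 s, then turned it back about 138° to the off stop, where the torque was again about 0.47 N m.
- **Clamp and rack:** I swung the clamp back to its open stop and set the blanks side by side on the rack, about 78 mm between centres.

**Last checks:**
- Both cameras put the blanks' tops at about 40 mm, which fits the 20 mm rack plus a 20 mm blank.
- The clamp handle is back at its starting position and the dial bar is where it stopped at off.
- The mat is empty, the arm is clear, and the tumbler, tape and lid look unmoved in the pictures.

**Disagreements and oddities:**
- The last top-view fit put the blanks about 5 mm further from the robot than the scene view. It also read one blank turned end for end. I put this down to the arm's shadow cutting off the arched ends in that mask; the pictures themselves show nothing wrong.
- While lifting the clamp, the sideways wrist force briefly reached 18 N. I eased the path and it fell.
- I saw no knocked blank and no slackened grip.

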